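# Fill a parts jar with hex nuts at the battery bench

### The job

Slide the jar along the bench, without lifting it, gently into the nest under the funnel until it is fully home, and swing the toggle clamp over onto it. With the jar clamped, tip the pan so that all six nuts go through the funnel into the jar; then let the pan down level and swing the clamp back open, leaving the full jar standing in the nest. Do not disturb the coil, the tape or the screwdriver.

Things in the scene. Friction and masses are not known exactly. Their poses are not given: they have to be found in the camera images.
- station: Fixed fill station of aluminium and steel. Origin on the bench straight below the funnel's axis; +x is the way the jar is pushed in, z up. All offsets below are in this frame, in mm. Its jar nest is a rigid pocket open to -x: side walls 55 apart inside, 40 high, from x -11 to 25; back stop face at x 25.5, 55 high.
- nest (a point): Where the jar belongs, at the station's origin: the middle of the jar's underside comes here when it is fully home against the back stop (within about 1 mm along x, 2.5 mm along y).
- funnel_mouth (a point): Centre of the wide steel funnel's rim, 150 up. Rim 130 across, 10 high collar, cone down to a spout 44 across outside, 38 inside, lower end 72 up. It overhangs the nest: a hand pointing straight down hits it when pushing the jar home; lean the hand back about 40 degrees, fingertips under the funnel.
- jar: Empty open clear jar with white base and rim, 50 across (44 inside), 68 high, about 0.14 kg, floor 4 thick; origin at the middle of its underside. It passes 4 below the spout. Pushed lower than about 25 above the bench it slides without tipping.
- pan (a joint): Tilt of the tipping pan (rad): 0 level, at most 1.2; its back end rises as the value grows. The nuts slide at roughly 0.5 to 0.8 rad; 1.0 or more empties it. Damped hinge: it sinks back to 0 by itself in 1 to 2 s when let go, and takes up to about 7 N at its grip, less as it rises.
- pan_axle (a point): Point on the pan's level axle, which runs along x: at x -80, y -45, 157 up. The sheet-steel pan is 68 wide (x), 120 long, walls 28 high, floor 157 up; it reaches from the axle to -y and is open at its pouring lip, at the axle, over the funnel. pan_grip circles this point at radius 88.
- pan_grip (a point): Point on the pan's lever grip: a level grey bar 12 thick along x, from x -42 to -105 (this point at x -80), 88 from the axle. With the pan level the lever leans 0.65 rad from upright to -y; pushing it over to +y tips the pan by the same angle. Moves with the pan.
- clamp (a joint): Angle of the toggle clamp (rad), 0 to 2.12, anticlockwise seen from above. 0 is fully open, arm swung off the jar; about 2.0 is closed, its rubber pad on the front of a jar that is fully home. A spring drives it away from its centre at 1.05, either way, with 2 to 4 N at the grip.
- clamp_hinge (a point): Upright axis of the clamp: x -33, y 85, 45 up. The clamp is a steel L of 12 thick bar at that height: an 85 long arm with a rubber pad (16 across, 16 high) and a 75 long handle, 95 degrees clockwise of the arm.
- clamp_grip (a point): Point on the clamp's handle grip, an upright grey pin 14 across, from 45 to 100 up; this point is on its axis, 85 up, 75 from clamp_hinge. Seen from the hinge it lies 60 degrees anticlockwise from +x when open and about 175 when closed. Moves with the clamp.
- nut0: Plain steel hex nut 0 of six alike, 14 across flats, 13 high, 16 g (hidden mass varies); origin at its centre. Starts in the pan; nuts can bridge in the spout when they come all at once.
- nut1: Plain steel hex nut 1 of six alike, 14 across flats, 13 high, 16 g (hidden mass varies); origin at its centre. Starts in the pan; nuts can bridge in the spout when they come all at once.
- nut2: Plain steel hex nut 2 of six alike, 14 across flats, 13 high, 16 g (hidden mass varies); origin at its centre. Starts in the pan; nuts can bridge in the spout when they come all at once.
- nut3: Plain steel hex nut 3 of six alike, 14 across flats, 13 high, 16 g (hidden mass varies); origin at its centre. Starts in the pan; nuts can bridge in the spout when they come all at once.
- nut4: Plain steel hex nut 4 of six alike, 14 across flats, 13 high, 16 g (hidden mass varies); origin at its centre. Starts in the pan; nuts can bridge in the spout when they come all at once.
- nut5: Plain steel hex nut 5 of six alike, 14 across flats, 13 high, 16 g (hidden mass varies); origin at its centre. Starts in the pan; nuts can bridge in the spout when they come all at once.
- coil: Bystander: green block wound with copper wire, 50 x 110 x 40, 0.4 kg; origin under its middle.
- tape: Bystander: grey roll of tape, 68 across, 18 high, lying flat; origin under its middle.
- driver: Bystander: screwdriver with black handle, 170 long, lying along its x axis; origin under its middle.
Things that resemble listed ones, but are neither listed nor needed, are in the scene too. What is shaped like the jar but brown or red is not meant.

How it is judged:
By the outcome, as a careful person would: the job done as asked, in the order asked, and still so for the second after the job is handed in, with the robot touching nothing.
It also fails if it takes over 72 s, if anything falls off the work surface, if the arm or the gripper's body presses on something with over 40 N, if the wrist force passes 120 N, or if a joint passes its speed limit or range.

### The arm

A 7-joint arm with a two-finger parallel gripper is mounted at the origin on the work surface. World frame = base frame: x ahead of the robot, y to its left, z up, the work surface at z = 0. Lengths are in m, angles in rad, forces in N, time in s.
With the tool pointing down it reaches from about 0.4 to 0.85 m from the base axis. Payload 10.4 kg.
Tool frame: the origin (TCP) lies midway between the tips of the shut fingers; the grasp point (between the pads) lies r.grip_point_offset behind it (r.grip_point_offset is the distance from the TCP to the grasp point, in m); z points along the fingers, y is the line along which they close (so a half turn about z gives the same grasp; the last joint's range is limited). The gripper opens to 87 mm and grips with 3 to 60 N. Pads are 19 mm wide; open, the fingers measure 117 mm over their backs; the gripper's body (75 mm by 190 mm) begins 51 mm behind the grasp point.
Start: joints at [1.139, 0.332, -0.065, 1.46, 0.022, 1.35, -0.088], TCP at [0.248, -0.574, 0.223] pointing down, gripper open.
Joint ranges: [-2.6, 2.6], [-0.5, 2.12], [-1.47, 1.34], [0.16, 2.42], [-1.27, 4.41], [0.06, 2.06], [-2.6, 2.6]. Speed limits (rad/s): [2.22, 2.22, 2.79, 2.79, 3.14, 3.14, 3.14].

### API

Orientations are given as a unit quaternion [x, y, z, w].
In Python, from bench import r gives the robot as it stands.
- The arm moves only by the tool play_rows, never from a script. Its arguments are lists of equal length, an entry for each row: "claw": the closure, from 0 (fully open) to 1 (shut); "delta_pos": the shift along the tool's x, y, z scaled (see below), a list of three; "delta_rot": the turn, a rotation vector about the tool's x, y, z scaled (see below), a list of three. A call has 1 to 8 rows; each row shifts and turns the commanded pose from where the row before left it, along the tool's axes as they then stand; what a row does not reach is not made up. The controller multiplies each number of a shift by 200 mm and each number of a turn by pi rad. A row lasts 1/10 s, in which the tool goes at most 50 mm and 8.59 degrees, less where a joint would pass 70% of its speed; a pose out of reach is approached as far as the arm can. A call with a number of a shift or a turn outside -1 to 1 is refused whole. A call with a gripper value outside its range is refused whole. The fingers move at their own pace and stop on an object; "squeeze" is the grip in N (left out, the last holds). Time passes only in rows, so rows that do not move let the fingers close. It gives the time, the measured TCP pose, the force, the opening and the grip force at its end, in the units of the state.
- r.read_state(): the state, without advancing time (a new reading comes with each control period).
- r.camera(name): name is "side" or "top" or "wrist"; returns a dict with "pixels" (384x512x3 uint8, red, green, blue), "camera_matrix" (3x3 intrinsics, pixels), "D" ([k1, k2, p1, p2, k3] as OpenCV has them; the pictures are not rectified), "cam_to_world" (4x4, takes a point from camera to world coordinates); the wrist camera has in their place "hand_eye" (4x4, takes a point from camera to tool coordinates, whose origin is the TCP and whose axes are the flange's). Camera axes: x right, y up, looking along -z (the intrinsics and any distortion apply to the point x, -y, -z); pixel columns grow to the right and rows downward; lengths in m; the calibration is good to about 2 mm. A picture is of the moment at which its call begins: read the wrist's pose just before it. There is no depth.
- r.close_job(): hands the job in; it is judged then, once.
The state is a dict: "time": time; "joint_positions": joint angles; "joint_vel": joint speeds; "joint_torque": joint torques, N m; "ee_pos": TCP position; "eef_rot": TCP orientation; "ft_force": force on the tool from outside, world axes, zero at the start; "torque": the same for the moment, N m; "width": finger opening in m; "grip_force": force on a finger pad.
Only numpy, scipy, OpenCV 4.12 (cv2) and the standard library are available. Lean on these libraries where they do the work, as an engineer would, in place of code of your own. Each camera call takes 0.05 s, during which the arm holds its last target. There are 200 camera calls.

## Working session

There is one attempt and no reset: what is moved stays moved. The work goes in short steps, Python scripts to look and compute and a tool call to move; the robot and the scene stay as the last step left them, time stands still between calls to the robot, and variables do not carry over. Pictures are saved under pics/ and viewed, at most 10 in all, crops included, and the job is handed in when it is done.

Besides the shell and the picture viewer there is one more tool, called after ">>>" as a command line: name --argument value ..., lists and objects as JSON in quotes. play_rows: Moves the arm, as the interface text tells. Shifts and turns lie within -1 to 1; 1 stands for 200 mm of shift or pi rad of turn. Its arguments: {"type":"object","properties":{"claw":{"type":"array"},"delta_pos":{"type":"array"},"delta_rot":{"type":"array"},"squeeze":{"type":"number"}},"required":["claw","delta_pos","delta_rot"]}

```bash
mkdir -p pics; ls; python3 - <<'E'
from bench import r
import cv2,numpy as np,pickle
s=r.read_state();print({k:np.round(v,3).tolist() for k,v in s.items()},r.grip_point_offset)
ims=[]
d={}
for n in("side","top"):
    c=r.camera(n);d[n]=c;cv2.imwrite(f"pics/{n}0.png",c["pixels"][:,:,::-1])
    print(n,np.round(c["camera_matrix"],1).tolist(),c["D"],np.round(c["cam_to_world"],3).tolist())
pickle.dump(d,open("c0.pkl","wb"))
E
```

```text
pics
{'time': 0.0, 'joint_positions': [1.139, 0.333, -0.065, 1.461, 0.022, 1.35, -0.088], 'joint_vel': [-0.0, 0.0, 0.001, 0.001, -0.0, -0.002, 0.0], 'joint_torque': [-0.0, -62.326, 0.025, -38.989, -0.061, 0.04, 0.0], 'ee_pos': [0.248, -0.573, 0.222], 'eef_rot': [0.979, 0.203, -0.0, -0.001], 'ft_force': [0.164, -0.333, -0.781], 'torque': [0.027, 0.033, -0.026], 'grip_force': 0.0, 'width': 0.087} 0.0187
side [[451.8, 0.0, 253.2], [0.0, 451.8, 192.3], [0.0, 0.0, 1.0]] [-0.06735659  0.          0.          0.          0.        ] [[-0.995, 0.07, -0.072, 0.492], [-0.1, -0.752, 0.652, 0.692], [-0.009, 0.656, 0.755, 0.95], [0.0, 0.0, 0.0, 1.0]]
top [[479.1, 0.0, 260.1], [0.0, 479.1, 192.6], [0.0, 0.0, 1.0]] [0.05705501 0.         0.         0.         0.        ] [[0.015, 0.998, -0.058, 0.476], [-1.0, 0.015, 0.007, -0.012], [0.008, 0.057, 0.998, 1.256], [0.0, 0.0, 0.0, 1.0]]
```

View pics/side0.png

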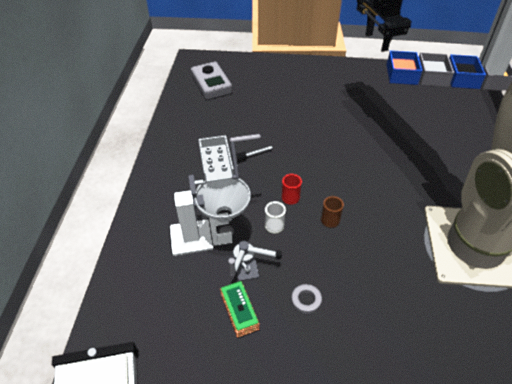

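View pics/top0.png

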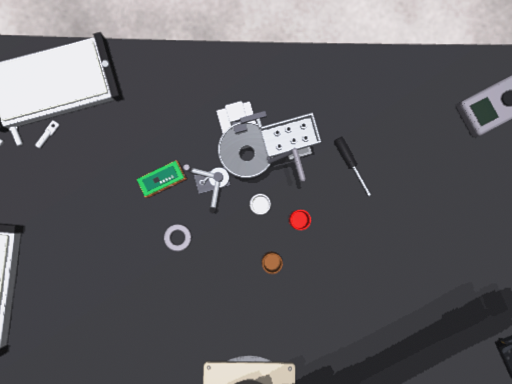

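Side view: funnel (222,195), white jar (275,217) with the red (291,188) and brown (332,211) decoys, pan at (217,160), clamp at (245,260). Top view: funnel (247,150), white jar (260,204), red (300,220), brown (272,263), pan grip (299,165), clamp hinge (217,178), pin (187,168). The jar meant is the white-rimmed clear one; I'll confirm that in a crop.

```bash
cat > h.py <<'E'
import numpy as np,cv2
def ray(c,px):
    u=cv2.undistortPoints(np.array([[px]],float),c["camera_matrix"],np.array(c["D"]))[0,0]
    M=np.array(c["cam_to_world"]);d=M[:3,:3]@np.array([u[0],-u[1],-1.0]);return M[:3,3],d/np.linalg.norm(d)
def onz(c,px,z):
    o,d=ray(c,px);return o+d*(z-o[2])/d[2]
def tri(c1,p1,c2,p2):
    o1,d1=ray(c1,p1);o2,d2=ray(c2,p2)
    t=np.linalg.lstsq(np.c_[d1,-d2],o2-o1,rcond=None)[0];a=o1+t[0]*d1;b=o2+t[1]*d2
    return (a+b)/2,np.linalg.norm(a-b)
def proj(c,P):
    M=np.linalg.inv(c["cam_to_world"]);p=M[:3,:3]@np.array(P)+M[:3,3]
    return cv2.projectPoints(np.array([[p[0],-p[1],-p[2]]]),np.zeros(3),np.zeros(3),c["camera_matrix"],np.array(c["D"]))[0].ravel()
E
python3 - <<'E'
import pickle,cv2
from h import *
d=pickle.load(open("c0.pkl","rb"));t=d["top"];s=d["side"]
def crop(im,x,y,w,h,f,n): cv2.imwrite(n,cv2.resize(im[y:y+h,x:x+w,::-1],None,fx=f,fy=f,interpolation=cv2.INTER_CUBIC))
crop(t["pixels"],170,95,160,120,5,"pics/t1.png");crop(s["pixels"],160,120,160,120,5,"pics/s1.png")
for n,c,(u,v) in(("jar",t,(260,204)),):print(n,onz(c,(u,v),.068))
print("jar side",onz(s,(275,209),.068),"funnel",onz(t,(245,150),.15),onz(s,(222,197),.15))
E
```

```text
jar [ 0.51582732 -0.02080467  0.068     ]
jar side [ 0.51644983 -0.0191991   0.068     ] funnel [0.63792486 0.01645622 0.15      ] [0.63939879 0.02265556 0.15      ]
```

View pics/t1.png

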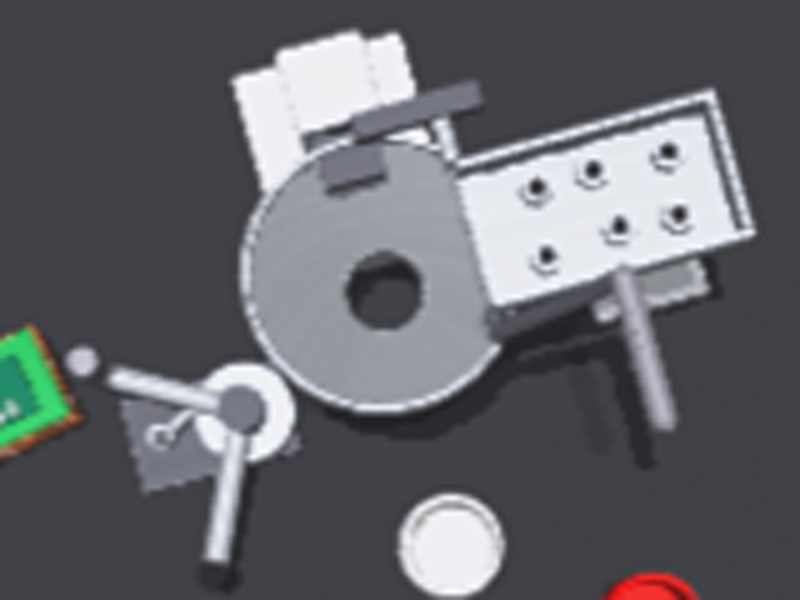

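View pics/s1.png

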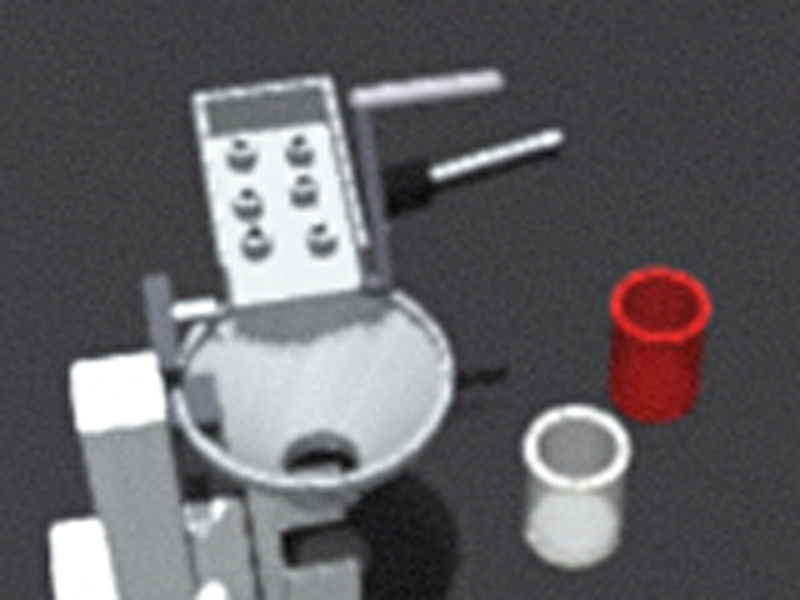

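Confirmed: the crop shows the white-rimmed clear jar (top crop (451,545)), the decoys being red and brown. The funnel rim spans about 240–523 in x, and pan edges run (455,165)→(712,92).

```bash
python3 - <<'E'
import pickle
from h import *
d=pickle.load(open("c0.pkl","rb"));t=d["top"];s=d["side"]
T=lambda u,v:(170+(u+.5)/5-.5,95+(v+.5)/5-.5)
S=lambda u,v:(160+(u+.5)/5-.5,120+(v+.5)/5-.5)
# rim points fitted on plane z=.15
def fit(P):
    P=np.array(P)[:,:2];A=np.c_[2*P,np.ones(len(P))];x=np.linalg.lstsq(A,(P**2).sum(1),rcond=None)[0];return x[:2],np.sqrt(x[2]+x[:2]@x[:2])
print("rim top",fit([onz(t,T(*p),.15) for p in((241,275),(255,350),(300,175),(300,385),(385,411),(450,395),(495,355))]))
print("rim side",fit([onz(s,S(*p),.15) for p in((170,375),(185,425),(230,470),(300,490),(400,465),(453,385),(440,335))]))
for a,b,z in(((455,165),(712,92),.185),((495,308),(752,235),.185)):
    v=onz(t,T(*b),z)-onz(t,T(*a),z);print("yaw",np.degrees(np.arctan2(v[0],-v[1])),np.linalg.norm(v))
print("grip bar",[onz(t,T(*p),.227).round(4) for p in((623,270),(665,427))],tri(t,T(665,427),s,S(500,80)),tri(t,T(623,270),s,S(355,97)))
print("pin",onz(t,T(82,361),.1),"hinge",onz(t,T(241,410),.06),onz(t,T(241,410),.075))
print("jar",tri(t,T(451,545),s,S(577,447)))
print("spout hole", onz(t,T(384,292),.08))
E
```

```text
rim top (array([0.63618681, 0.0159543 ]), np.float64(0.06271993270390473))
rim side (array([0.63968316, 0.01736021]), np.float64(0.06553665033600053))
yaw 16.842712970922996 0.12067464828536305
yaw 16.79624484282485 0.12035843193188024
grip bar [array([ 0.6313, -0.0918,  0.227 ]), array([ 0.5635, -0.1106,  0.227 ])] (array([ 0.56365419, -0.11055903,  0.22774589]), np.float64(0.000361207076379471)) (array([ 0.63099059, -0.09167614,  0.22849439]), np.float64(0.00022298894455531374))
pin [0.60203102 0.15956237 0.1       ] hinge [0.58308161 0.08568326 0.06      ] [0.58173381 0.08445699 0.075     ]
jar (array([ 0.51667312, -0.02030206,  0.06664082]), np.float64(0.00037131552845751125))
spout hole [0.64080881 0.01468787 0.08      ]
```

```bash
cat >> h.py <<'E'
from scipy.spatial.transform import Rotation as Ro
PSI=np.radians(16.5);O=np.array([.639,.0145,0]);RS=Ro.from_euler('z',PSI)
def w2s(p): return RS.inv().apply(np.array(p)-O)*1000
def ori(lean,yaw=0,roll=0): # tool x=station x turned by yaw, leaned back by lean (deg)
    return RS*Ro.from_euler('z',yaw,degrees=True)*Ro.from_rotvec([np.pi,0,0])*Ro.from_euler('y',lean,degrees=True)
def plan(wps,start=None):
    """wps: (x,y,z mm station, lean, yaw, rows)"""
    if start is None:
        from bench import r
        s=r.read_state();p=np.array(s["ee_pos"]);q=Ro.from_quat(s["eef_rot"])
    else: p,q=start
    P=[];Q=[]
    for x,y,z,l,yw,n in wps:
        tp=O+RS.apply(np.array([x,y,z])/1000);tq=ori(l,yw);dr=(q.inv()*tq).as_rotvec();p0,q0=p,q
        for i in range(1,n+1):
            pn=p0+(tp-p0)*i/n;qn=q0*Ro.from_rotvec(dr*i/n)
            P.append((q.inv().apply(pn-p)/.2).round(3).tolist());Q.append(((q.inv()*qn).as_rotvec()/np.pi).round(4).tolist())
            p,q=pn,qn
    for i in range(0,len(P),8): print("pos",P[i:i+8],"\nrot",Q[i:i+8])
def st():
    from bench import r
    s=r.read_state();R=RS.inv()*Ro.from_quat(s["eef_rot"]);z=R.apply([0,0,1]);x=R.apply([1,0,0])
    print("t",round(s["time"],2),"st",w2s(s["ee_pos"]).round(1),"lean",np.degrees(np.arctan2(z[0],-z[2])).round(1),"xax",x.round(2),"zax",z.round(2),"F",RS.inv().apply(s["ft_force"]).round(1),"w",round(s["width"],4),"gf",round(float(s["grip_force"]),1),"q",np.round(s["joint_positions"],2))
E
python3 - <<'E'
import pickle
from h import *
d=pickle.load(open("c0.pkl","rb"));t=d["top"]
for n,p in(("jar",(259.8,203.6)),("red",(300,219)),("brown",(272,262.5))):print(n,w2s(onz(t,p,.068)).round(1))
st();plan([(-172,1.5,200,10,0,13),(-172,1.5,14,10,0,8)])
E
```

```text
jar [-127.     1.3   68. ]
red [-190.6  -84.2   68. ]
brown [-274.6   11.5   68. ]
t 0.1 st [-541.6 -452.5  221.8] lean -0.0 xax [ 0.99  0.12 -0.  ] zax [-0.  0. -1.] F [ 0.4 -0.5 -0.1] w 0.0871 gf 0.0 q [ 1.14  0.33 -0.06  1.46  0.02  1.35 -0.09]
pos [[0.162, -0.156, 0.009], [0.161, -0.158, 0.011], [0.159, -0.159, 0.013], [0.157, -0.161, 0.015], [0.156, -0.162, 0.017], [0.154, -0.164, 0.018], [0.152, -0.165, 0.02], [0.15, -0.166, 0.022]] 
rot [[-0.0003, 0.0043, 0.0029], [-0.0003, 0.0043, 0.0029], [-0.0003, 0.0043, 0.0029], [-0.0003, 0.0043, 0.0029], [-0.0003, 0.0043, 0.0029], [-0.0003, 0.0043, 0.0029], [-0.0003, 0.0043, 0.0029], [-0.0003, 0.0043, 0.0029]]
pos [[0.148, -0.168, 0.024], [0.146, -0.169, 0.026], [0.145, -0.171, 0.028], [0.143, -0.172, 0.029], [0.141, -0.173, 0.031], [-0.02, -0.0, 0.114], [-0.02, -0.0, 0.114], [-0.02, -0.0, 0.114]] 
rot [[-0.0003, 0.0043, 0.0029], [-0.0003, 0.0043, 0.0029], [-0.0003, 0.0043, 0.0029], [-0.0003, 0.0043, 0.0029], [-0.0003, 0.0043, 0.0029], [0.0, 0.0, -0.0], [0.0, 0.0, 0.0], [0.0, -0.0, -0.0]]
pos [[-0.02, -0.0, 0.114], [-0.02, -0.0, 0.114], [-0.02, -0.0, 0.114], [-0.02, -0.0, 0.114], [-0.02, -0.0, 0.114]] 
rot [[0.0, 0.0, 0.0], [-0.0, 0.0, -0.0], [0.0, 0.0, 0.0], [0.0, -0.0, -0.0], [-0.0, -0.0, 0.0]]
```

>>> play_rows --claw '[0.65, 0.65, 0.65, 0.65, 0.65, 0.65, 0.65, 0.65]' --delta_pos '[[0.162, -0.156, 0.009], [0.161, -0.158, 0.011], [0.159, -0.159, 0.013], [0.157, -0.161, 0.015], [0.156, -0.162, 0.017], [0.154, -0.164, 0.018], [0.152, -0.165, 0.02], [0.15, -0.166, 0.022]]' --delta_rot '[[0, 0.0043, 0.0029], [0, 0.0043, 0.0029], [0, 0.0043, 0.0029], [0, 0.0043, 0.0029], [0, 0.0043, 0.0029], [0, 0.0043, 0.0029], [0, 0.0043, 0.0029], [0, 0.0043, 0.0029]]'

```text
time: 0.9
ee_pos: [0.3872, -0.239, 0.2092]
eef_rot: [0.985, 0.167, 0.053, -0.011]
ft_force: [0.5, -0.0, 0.7]
width: 0.0339
grip_force: 0.0
```

>>> play_rows --claw '[0.65, 0.65, 0.65, 0.65, 0.65, 0.65]' --delta_pos '[[0.148, -0.168, 0.024], [0.146, -0.169, 0.026], [0.145, -0.171, 0.028], [0.143, -0.172, 0.029], [0.141, -0.173, 0.031], [0, 0, 0]]' --delta_rot '[[0, 0.0043, 0.0029], [0, 0.0043, 0.0029], [0, 0.0043, 0.0029], [0, 0.0043, 0.0029], [0, 0.0043, 0.0029], [0, 0, 0]]'

```text
time: 1.5
ee_pos: [0.4743, -0.0269, 0.2027]
eef_rot: [0.985, 0.148, 0.086, -0.019]
ft_force: [-0.5, 0.4, 0.0]
width: 0.0303
grip_force: 0.0
```

```bash
python3 - <<'E'
from h import *
st();plan([(-172,1.5,14,10,0,7)])
E
```

```text
t 1.5 st [-169.7    7.1  202.7] lean 10.1 xax [0.98 0.01 0.18] zax [ 0.18  0.01 -0.98] F [-0.4  0.6  0. ] w 0.0303 gf 0.0 q [ 0.66 -0.09 -0.61  1.97 -0.14  1.09 -1.17]
pos [[-0.025, 0.005, 0.132], [-0.025, 0.005, 0.132], [-0.025, 0.005, 0.132], [-0.025, 0.005, 0.132], [-0.025, 0.005, 0.132], [-0.025, 0.004, 0.132], [-0.025, 0.004, 0.132]] 
rot [[-0.0006, -0.0001, 0.0004], [-0.0006, -0.0001, 0.0004], [-0.0006, -0.0001, 0.0004], [-0.0006, -0.0001, 0.0004], [-0.0006, -0.0001, 0.0004], [-0.0006, -0.0001, 0.0004], [-0.0006, -0.0001, 0.0004]]
```

>>> play_rows --claw '[0.65, 0.65, 0.65, 0.65, 0.65, 0.65, 0.65, 0.65]' --delta_pos '[[-0.025, 0.005, 0.132], [-0.025, 0.005, 0.132], [-0.025, 0.005, 0.132], [-0.025, 0.005, 0.132], [-0.025, 0.005, 0.132], [-0.025, 0.004, 0.132], [-0.02, 0.004, 0.1], [0, 0, 0]]' --delta_rot '[[0, 0, 0], [0, 0, 0], [0, 0, 0], [0, 0, 0], [0, 0, 0], [0, 0, 0], [0, 0, 0], [0, 0, 0]]'

```text
time: 2.3
ee_pos: [0.4701, -0.0379, 0.0184]
eef_rot: [0.986, 0.144, 0.083, -0.019]
ft_force: [0.5, 0.5, 0.4]
width: 0.0304
grip_force: 0.0
```

```bash
python3 - <<'E'
from h import *
st();plan([(-155,1.5,14,10,0,4),(-130,1.5,14,15,0,6),(-110,1.5,14,20,0,6)])
E
```

```text
t 2.3 st [-176.9   -2.2   18.4] lean 9.8 xax [0.99 0.   0.17] zax [ 0.17  0.01 -0.99] F [0.6 0.3 0.4] w 0.0304 gf 0.0 q [ 0.62  0.19 -0.61  2.17  0.07  0.66 -1.31]
pos [[0.026, -0.005, 0.01], [0.026, -0.005, 0.01], [0.026, -0.005, 0.01], [0.026, -0.005, 0.01], [0.021, 0.0, 0.004], [0.02, -0.0, 0.004], [0.02, -0.0, 0.004], [0.02, -0.0, 0.005]] 
rot [[-0.0011, 0.0003, 0.0001], [-0.0011, 0.0003, 0.0001], [-0.0011, 0.0003, 0.0001], [-0.0011, 0.0003, 0.0001], [0.0, 0.0046, -0.0], [0.0, 0.0046, 0.0], [-0.0, 0.0046, 0.0], [0.0, 0.0046, -0.0]]
pos [[0.02, 0.0, 0.005], [0.02, -0.0, 0.005], [0.016, 0.0, 0.004], [0.016, 0.0, 0.005], [0.016, -0.0, 0.005], [0.016, 0.0, 0.005], [0.016, 0.0, 0.005], [0.016, 0.0, 0.005]] 
rot [[-0.0, 0.0046, 0.0], [0.0, 0.0046, -0.0], [0.0, 0.0046, 0.0], [0.0, 0.0046, 0.0], [-0.0, 0.0046, 0.0], [0.0, 0.0046, -0.0], [0.0, 0.0046, 0.0], [0.0, 0.0046, -0.0]]
```

>>> play_rows --claw '[0.65, 0.65, 0.65, 0.65, 0.65, 0.65, 0.65, 0.65]' --delta_pos '[[0.026, -0.005, 0.01], [0.026, -0.005, 0.01], [0.02, -0.005, 0.007], [0.02, -0.005, 0.007], [0.02, 0, 0.004], [0.02, 0, 0.004], [0.02, 0, 0.004], [0.02, 0, 0.005]]' --delta_rot '[[-0.001, 0, 0], [-0.001, 0, 0], [-0.001, 0, 0], [-0.001, 0, 0], [0, 0.0046, 0], [0, 0.0046, 0], [0, 0.0046, 0], [0, 0.0046, 0]]'

```text
time: 3.1
ee_pos: [0.5056, -0.0241, 0.0173]
eef_rot: [0.983, 0.143, 0.116, -0.016]
ft_force: [-1.2, -1.0, 0.8]
width: 0.0305
grip_force: 0.7
```

```bash
python3 - <<'E'
from h import *
import cv2
from bench import r
st();c=r.camera("top");cv2.imwrite("pics/a.png",c["pixels"][:,:,::-1])
hsv=cv2.cvtColor(c["pixels"],cv2.COLOR_RGB2HSV)[180:230,230:290];print(np.argwhere((hsv[...,2]>200)).mean(0)[::-1]+[230,180])
plan([(-130,1.5,15,15,0,2),(-110,1.5,15,20,0,6),(-80,1.5,14,30,0,8)])
E
```

```text
t 3.1 st [-138.9    0.9   17.3] lean 13.4 xax [0.97 0.   0.23] zax [ 0.23 -0.   -0.97] F [-1.5 -0.6  0.8] w 0.0305 gf 0.7 q [ 0.58  0.22 -0.61  2.14  0.11  0.59 -1.37]
[260.38431373 200.14509804]
pos [[0.019, -0.002, 0.011], [0.019, -0.002, 0.011], [0.016, 0.0, 0.004], [0.016, 0.0, 0.005], [0.016, -0.0, 0.005], [0.016, 0.0, 0.005], [0.016, 0.0, 0.005], [0.016, 0.0, 0.005]] 
rot [[0.0003, 0.0042, 0.0002], [0.0003, 0.0042, 0.0002], [0.0, 0.0046, 0.0], [0.0, 0.0046, 0.0], [0.0, 0.0046, 0.0], [0.0, 0.0046, -0.0], [-0.0, 0.0046, 0.0], [0.0, 0.0046, -0.0]]
pos [[0.017, -0.0, 0.007], [0.017, -0.0, 0.007], [0.017, 0.0, 0.008], [0.017, -0.0, 0.008], [0.017, -0.0, 0.008], [0.017, -0.0, 0.009], [0.016, -0.0, 0.009], [0.016, -0.0, 0.01]] 
rot [[0.0, 0.0069, 0.0], [0.0, 0.0069, -0.0], [0.0, 0.0069, 0.0], [-0.0, 0.0069, 0.0], [0.0, 0.0069, -0.0], [0.0, 0.0069, 0.0], [0.0, 0.0069, 0.0], [0.0, 0.0069, 0.0]]
```

>>> play_rows --claw '[0.65, 0.65, 0.65, 0.65, 0.65, 0.65, 0.65, 0.65]' --delta_pos '[[0.019, -0.002, 0.011], [0.019, -0.002, 0.011], [0.016, 0, 0.004], [0.016, 0, 0.005], [0.016, 0, 0.005], [0.016, 0, 0.005], [0.016, 0, 0.005], [0.016, 0, 0.005]]' --delta_rot '[[0, 0.0042, 0], [0, 0.0042, 0], [0, 0.0046, 0], [0, 0.0046, 0], [0, 0.0046, 0], [0, 0.0046, 0], [0, 0.0046, 0], [0, 0.0046, 0]]'

```text
time: 3.95
ee_pos: [0.5327, -0.0151, 0.0149]
eef_rot: [0.975, 0.142, 0.171, -0.024]
ft_force: [-0.5, -0.5, -0.9]
width: 0.0304
grip_force: 0.4
```

>>> play_rows --claw '[0.65, 0.65, 0.65, 0.65, 0.65, 0.65, 0.65, 0.65]' --delta_pos '[[0.017, 0, 0.007], [0.017, 0, 0.007], [0.017, 0, 0.008], [0.017, 0, 0.008], [0.017, 0, 0.008], [0.017, 0, 0.009], [0.016, 0, 0.009], [0.016, 0, 0.01]]' --delta_rot '[[0, 0.0069, 0], [0, 0.0069, 0], [0, 0.0069, 0], [0, 0.0069, 0], [0, 0.0069, 0], [0, 0.0069, 0], [0, 0.0069, 0], [0, 0.0069, 0]]'

```text
time: 4.75
ee_pos: [0.5614, -0.0066, 0.0139]
eef_rot: [0.956, 0.139, 0.255, -0.036]
ft_force: [-0.6, -0.1, -0.2]
width: 0.0307
grip_force: 0.4
```

```bash
python3 - <<'E'
from h import *
st()
plan([(-55,1.,14,38,0,8),(-40,1.,14,43,0,8)])
E
```

```text
t 4.75 st [-80.4   1.8  13.9] lean 29.9 xax [0.87 0.   0.5 ] zax [ 0.5  -0.   -0.87] F [-0.6  0.1 -0.2] w 0.0307 gf 0.4 q [ 0.69  0.26 -0.7   2.23  0.01  0.21 -1.23]
pos [[0.014, 0.0, 0.008], [0.014, 0.0, 0.008], [0.014, 0.0, 0.008], [0.013, 0.0, 0.009], [0.013, 0.0, 0.009], [0.013, 0.0, 0.009], [0.013, 0.0, 0.009], [0.013, 0.0, 0.009]] 
rot [[0.0001, 0.0056, 0.0001], [0.0001, 0.0056, 0.0001], [0.0001, 0.0056, 0.0001], [0.0001, 0.0056, 0.0001], [0.0001, 0.0056, 0.0001], [0.0001, 0.0056, 0.0001], [0.0001, 0.0056, 0.0001], [0.0001, 0.0056, 0.0001]]
pos [[0.007, -0.0, 0.006], [0.007, 0.0, 0.006], [0.007, 0.0, 0.006], [0.007, -0.0, 0.006], [0.007, -0.0, 0.006], [0.007, 0.0, 0.006], [0.007, 0.0, 0.006], [0.007, -0.0, 0.006]] 
rot [[-0.0, 0.0035, -0.0], [0.0, 0.0035, -0.0], [-0.0, 0.0035, -0.0], [0.0, 0.0035, 0.0], [-0.0, 0.0035, 0.0], [0.0, 0.0035, 0.0], [-0.0, 0.0035, 0.0], [0.0, 0.0035, -0.0]]
```

>>> play_rows --claw '[0.65, 0.65, 0.65, 0.65, 0.65, 0.65, 0.65, 0.65]' --delta_pos '[[0.014, 0, 0.008], [0.014, 0, 0.008], [0.014, 0, 0.008], [0.013, 0, 0.009], [0.013, 0, 0.009], [0.013, 0, 0.009], [0.013, 0, 0.009], [0.013, 0, 0.009]]' --delta_rot '[[0, 0.0056, 0], [0, 0.0056, 0], [0, 0.0056, 0], [0, 0.0056, 0], [0, 0.0056, 0], [0, 0.0056, 0], [0, 0.0056, 0], [0, 0.0056, 0]]'

```text
time: 5.55
ee_pos: [0.5838, -0.0014, 0.0177]
eef_rot: [0.939, 0.138, 0.311, -0.046]
ft_force: [-0.8, 0.0, -0.3]
width: 0.0301
grip_force: 0.4
```

```bash
python3 - <<'E'
from h import *
st()
plan([(-40,.5,14,42,0,8)])
E
```

```text
t 5.55 st [-57.4   0.4  17.7] lean 36.6 xax [0.8 0.  0.6] zax [ 0.6  0.  -0.8] F [-0.8  0.3 -0.3] w 0.0301 gf 0.4 q [ 0.88  0.35 -0.88  2.26  0.47  0.06 -1.62]
pos [[0.007, -0.0, 0.008], [0.007, -0.0, 0.008], [0.007, -0.0, 0.009], [0.007, -0.0, 0.009], [0.007, -0.0, 0.009], [0.007, -0.0, 0.009], [0.007, -0.0, 0.009], [0.007, -0.0, 0.009]] 
rot [[-0.0001, 0.0037, 0.0001], [-0.0001, 0.0037, 0.0001], [-0.0001, 0.0037, 0.0001], [-0.0001, 0.0037, 0.0001], [-0.0001, 0.0037, 0.0001], [-0.0001, 0.0037, 0.0001], [-0.0001, 0.0037, 0.0001], [-0.0001, 0.0037, 0.0001]]
```

>>> play_rows --claw '[0.65, 0.65, 0.65, 0.65, 0.65, 0.65]' --delta_pos '[[0.007, 0, 0.01], [0.007, 0, 0.01], [0.007, 0, 0.01], [0.007, 0, 0.01], [0.007, 0, 0.01], [0.007, 0, 0.01]]' --delta_rot '[[0, 0.0036, 0], [0, 0.0036, 0], [0, 0.0036, 0], [0, 0.0036, 0], [0, 0.0036, 0], [0, 0.0036, 0]]'

```text
time: 6.15
ee_pos: [0.5932, 0.0006, 0.014]
eef_rot: [0.931, 0.143, 0.333, -0.046]
ft_force: [-3.4, 2.0, -7.0]
width: 0.0302
grip_force: 0.7
```

```bash
python3 - <<'E'
from h import *
st()
plan([(-33,.5,14,40,0,6)])
from bench import r
import cv2
a=r.camera("side")["pixels"];b=r.camera("top")["pixels"]
cv2.imwrite("pics/b.png",np.hstack([cv2.resize(i,(400,300)) for i in (a[100:292,130:386],b[80:272,150:406])])[:,:,::-1])
E
```

```text
t 6.15 st [-47.9  -0.3  14. ] lean 39.2 xax [0.77 0.02 0.63] zax [ 0.63  0.   -0.77] F [-2.7  2.8 -7. ] w 0.0302 gf 0.7 q [ 1.18  0.6  -1.22  2.26  1.63  0.25 -2.6 ]
pos [[0.01, -0.001, 0.008], [0.01, -0.001, 0.008], [0.01, -0.001, 0.008], [0.01, -0.001, 0.008], [0.01, -0.001, 0.008], [0.01, -0.001, 0.008]] 
rot [[-0.0001, 0.0007, 0.0009], [-0.0001, 0.0007, 0.0009], [-0.0001, 0.0007, 0.0009], [-0.0001, 0.0007, 0.0009], [-0.0001, 0.0007, 0.0009], [-0.0001, 0.0007, 0.0009]]
```

View pics/b.png

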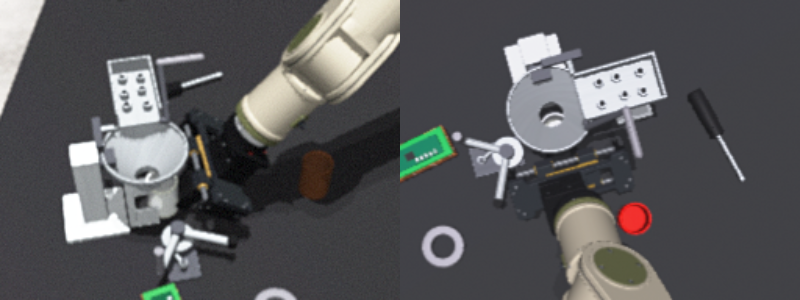

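>>> play_rows --claw '[0.65, 0.65]' --delta_pos '[[0, 0, 0], [0, 0, 0]]' --delta_rot '[[0, 0, 0], [0, 0, 0]]'

```text
time: 6.45
ee_pos: [0.5926, 0.0004, 0.013]
eef_rot: [0.932, 0.137, 0.331, -0.048]
ft_force: [-0.1, 0.0, 1.0]
width: 0.03
grip_force: 0.0
```

```bash
python3 - <<'E'
from h import *
st()
plan([(-40,.0,14,36,0,8)])
E
```

```text
t 6.45 st [-48.5  -0.3  13. ] lean 39.1 xax [0.78 0.   0.63] zax [ 0.63  0.   -0.78] F [-0.1  0.1  1. ] w 0.03 gf 0.0 q [ 1.18  0.6  -1.22  2.26  1.62  0.25 -2.6 ]
pos [[0.004, -0.0, 0.003], [0.005, -0.0, 0.003], [0.005, -0.0, 0.003], [0.005, -0.0, 0.003], [0.005, -0.0, 0.003], [0.005, -0.0, 0.003], [0.005, -0.0, 0.003], [0.005, -0.0, 0.003]] 
rot [[-0.0001, -0.0021, 0.0002], [-0.0001, -0.0021, 0.0002], [-0.0001, -0.0021, 0.0002], [-0.0001, -0.0021, 0.0002], [-0.0001, -0.0021, 0.0002], [-0.0001, -0.0021, 0.0002], [-0.0001, -0.0021, 0.0002], [-0.0001, -0.0021, 0.0002]]
```

>>> play_rows --claw '[0.65, 0.65, 0.65, 0.65]' --delta_pos '[[0.008, 0, 0.006], [0.008, 0, 0.006], [0.008, 0, 0.006], [0.008, 0, 0.005]]' --delta_rot '[[0, -0.003, 0], [0, -0.003, 0], [0, -0.002, 0], [0, -0.002, 0]]'

```text
time: 6.85
ee_pos: [0.6003, 0.0029, 0.0138]
eef_rot: [0.937, 0.14, 0.316, -0.045]
ft_force: [-0.3, -0.5, -1.0]
width: 0.0304
grip_force: 0.4
```

```bash
python3 - <<'E'
from h import *
st()
plan([(-33,.0,14,37,0,6)])
E
```

```text
t 6.85 st [-40.4  -0.2  13.8] lean 37.3 xax [0.8  0.01 0.61] zax [ 0.61  0.   -0.8 ] F [-0.5 -0.4 -1. ] w 0.0304 gf 0.4 q [ 1.14  0.6  -1.21  2.22  1.45  0.28 -2.45]
pos [[0.005, -0.0, 0.004], [0.005, -0.0, 0.004], [0.005, -0.0, 0.004], [0.005, -0.0, 0.004], [0.005, -0.0, 0.004], [0.005, -0.0, 0.004]] 
rot [[-0.0, -0.0002, 0.0004], [-0.0, -0.0002, 0.0004], [-0.0, -0.0002, 0.0004], [-0.0, -0.0002, 0.0004], [-0.0, -0.0002, 0.0004], [-0.0, -0.0002, 0.0004]]
```

>>> play_rows --claw '[0.65, 0.65, 0.65, 0.65, 0.65, 0.65]' --delta_pos '[[0.006, 0, 0.005], [0.006, 0, 0.005], [0.006, 0, 0.005], [0.006, 0, 0.005], [0.006, 0, 0.005], [0.006, 0, 0.005]]' --delta_rot '[[0, 0, 0], [0, 0, 0], [0, 0, 0], [0, 0, 0], [0, 0, 0], [0, 0, 0]]'

```text
time: 7.45
ee_pos: [0.6091, 0.0057, 0.0128]
eef_rot: [0.937, 0.138, 0.316, -0.047]
ft_force: [-2.0, -1.1, 0.5]
width: 0.0306
grip_force: 0.9
```

```bash
python3 - <<'E'
from h import *
st()
plan([(-25,.0,14,38,0,6)])
E
```

```text
t 7.45 st [-31.2   0.   12.8] lean 37.3 xax [0.8  0.   0.61] zax [ 0.61  0.   -0.8 ] F [-2.2 -0.5  0.5] w 0.0306 gf 0.9 q [ 1.12  0.63 -1.2   2.2   1.45  0.3  -2.45]
pos [[0.005, 0.0, 0.002], [0.005, 0.0, 0.002], [0.005, 0.0, 0.002], [0.005, 0.0, 0.002], [0.005, 0.0, 0.002], [0.005, 0.0, 0.002]] 
rot [[-0.0002, 0.0006, 0.0001], [-0.0002, 0.0006, 0.0001], [-0.0002, 0.0006, 0.0001], [-0.0002, 0.0006, 0.0001], [-0.0002, 0.0006, 0.0001], [-0.0002, 0.0006, 0.0001]]
```

>>> play_rows --claw '[0.65, 0.65, 0.65]' --delta_pos '[[0.005, 0, 0.003], [0.005, 0, 0.003], [0.004, 0, 0.003]]' --delta_rot '[[0, 0, 0], [0, 0, 0], [0, 0, 0]]'

```text
time: 7.75
ee_pos: [0.6122, 0.0066, 0.013]
eef_rot: [0.937, 0.138, 0.316, -0.047]
ft_force: [-1.0, -0.9, 1.0]
width: 0.0305
grip_force: 0.6
```

```bash
python3 - <<'E'
from h import *
st()
E
```

```text
t 7.75 st [-27.9   0.1  13. ] lean 37.3 xax [0.8  0.   0.61] zax [ 0.61  0.   -0.8 ] F [-1.2 -0.6  1. ] w 0.0305 gf 0.6 q [ 1.11  0.63 -1.2   2.19  1.45  0.3  -2.45]
```

>>> play_rows --claw '[0.65, 0.65, 0.65]' --delta_pos '[[0.004, 0, 0.003], [0.004, 0, 0.003], [0, 0, 0]]' --delta_rot '[[0, 0, 0], [0, 0, 0], [0, 0, 0]]'

```text
time: 8.05
ee_pos: [0.6142, 0.0073, 0.0131]
eef_rot: [0.937, 0.138, 0.316, -0.047]
ft_force: [0.0, -0.6, 0.1]
width: 0.0305
grip_force: 0.4
```

>>> play_rows --claw '[0.65, 0.65]' --delta_pos '[[0.004, 0, 0.003], [0, 0, 0]]' --delta_rot '[[0, 0, 0], [0, 0, 0]]'

```text
time: 8.25
ee_pos: [0.615, 0.0075, 0.013]
eef_rot: [0.937, 0.138, 0.316, -0.047]
ft_force: [-1.1, -0.1, -0.4]
width: 0.0304
grip_force: 0.7
```

```bash
python3 - <<'E'
from h import *
st()
E
```

```text
t 8.25 st [-25.    0.1  13. ] lean 37.3 xax [0.8  0.   0.61] zax [ 0.61  0.   -0.8 ] F [-1.   0.2 -0.4] w 0.0304 gf 0.7 q [ 1.1   0.63 -1.2   2.19  1.45  0.31 -2.45]
```

>>> play_rows --claw '[0.65, 0.65, 0.65]' --delta_pos '[[0.004, 0, 0.003], [0.004, 0, 0.003], [0, 0, 0]]' --delta_rot '[[0, 0, 0], [0, 0, 0], [0, 0, 0]]'

```text
time: 8.55
ee_pos: [0.6162, 0.0078, 0.0124]
eef_rot: [0.938, 0.138, 0.316, -0.047]
ft_force: [-8.6, -3.2, 4.0]
width: 0.0304
grip_force: 4.5
```

>>> play_rows --claw '[0.65, 0.65]' --delta_pos '[[0.004, 0, 0.003], [0, 0, 0]]' --delta_rot '[[0, 0, 0], [0, 0, 0]]'

```text
time: 8.75
ee_pos: [0.6166, 0.0079, 0.0121]
eef_rot: [0.938, 0.138, 0.315, -0.047]
ft_force: [-14.1, -3.8, 8.7]
width: 0.0304
grip_force: 7.5
```

```bash
python3 - <<'E'
from h import *
st()
E
```

```text
t 8.75 st [-23.3   0.1  12.1] lean 37.2 xax [0.8 0.  0.6] zax [ 0.6  0.  -0.8] F [-14.6   0.4   8.7] w 0.0304 gf 7.5 q [ 1.1   0.64 -1.2   2.18  1.45  0.31 -2.45]
```

```bash
python3 - <<'E'
from h import *
st();print(w2s([.602,.1596,.1]),w2s([.5827,.0853,0]))
plan([(-45,0,14,37.2,0,2),(-130,0,125,37.2,0,4),(-150,20,170,15,20,2)])
E
```

```text
t 8.75 st [-23.3   0.1  12.1] lean 37.2 xax [0.8 0.  0.6] zax [ 0.6  0.  -0.8] F [-14.6   0.4   8.7] w 0.0304 gf 7.5 q [ 1.1   0.64 -1.2   2.18  1.45  0.31 -2.45]
[  5.73429633 149.63331128 100.        ] [-33.87326467  83.87450114   0.        ]
pos [[-0.04, -0.0, -0.037], [-0.04, 0.0, -0.037], [-0.001, -0.0, -0.175], [-0.001, -0.0, -0.175], [-0.001, 0.0, -0.175], [-0.001, -0.0, -0.175], [0.028, -0.05, -0.12], [0.013, -0.056, -0.12]] 
rot [[-0.0004, 0.0001, 0.0004], [-0.0004, 0.0001, 0.0004], [0.0, 0.0, 0.0], [0.0, 0.0, 0.0], [0.0, 0.0, 0.0], [0.0, 0.0, 0.0], [0.0246, -0.061, -0.0502], [0.0246, -0.061, -0.0502]]
```

>>> play_rows --claw '[0.65, 0.65, 0.65, 0.65, 0.65, 0.65, 0.65]' --delta_pos '[[-0.03, 0, -0.024], [-0.04, 0, -0.03], [-0.01, 0, -0.14], [0, 0, -0.175], [0, 0, -0.175], [0, 0, -0.175], [0, 0, 0]]' --delta_rot '[[0, 0, 0], [0, 0, 0], [0, 0, 0], [0, 0, 0], [0, 0, 0], [0, 0, 0], [0, 0, 0]]'

```text
time: 9.45
ee_pos: [0.5463, -0.0122, 0.0602]
eef_rot: [0.944, 0.141, 0.295, -0.048]
ft_force: [0.4, -0.3, 0.2]
width: 0.0302
grip_force: 0.0
```

```bash
python3 - <<'E'
from h import *
from bench import r
import cv2
st();a=r.camera("side")["pixels"];cv2.imwrite("pics/c.png",cv2.resize(a[130:290,140:340],(750,600),interpolation=cv2.INTER_CUBIC)[:,:,::-1])
plan([(-150,30,190,10,20,5),(-60,120,190,0,80,8),(5.7,149.6,175,0,117,8)])
E
```

```text
t 9.45 st [-96.4   0.7  60.2] lean 34.8 xax [0.82 0.01 0.57] zax [ 0.57  0.01 -0.82] F [ 0.3 -0.3  0.2] w 0.0302 gf 0.0 q [ 1.45  0.41 -1.45  2.28  0.61  0.28 -1.68]
pos [[0.03, -0.031, -0.137], [0.02, -0.033, -0.138], [0.01, -0.035, -0.139], [0.001, -0.038, -0.139], [-0.009, -0.042, -0.137], [0.071, -0.034, 0.013], [0.075, -0.024, 0.011], [0.078, -0.014, 0.01]] 
rot [[0.0079, -0.0274, -0.0201], [0.0079, -0.0274, -0.0201], [0.0079, -0.0274, -0.0201], [0.0079, -0.0274, -0.0201], [0.0079, -0.0274, -0.0201], [0.0036, -0.0063, -0.0416], [0.0036, -0.0063, -0.0416], [0.0036, -0.0063, -0.0416]]
pos [[0.079, -0.003, 0.009], [0.079, 0.007, 0.007], [0.077, 0.017, 0.005], [0.075, 0.027, 0.004], [0.071, 0.037, 0.002], [0.025, 0.037, 0.009], [0.022, 0.039, 0.009], [0.019, 0.041, 0.009]] 
rot [[0.0036, -0.0063, -0.0416], [0.0036, -0.0063, -0.0416], [0.0036, -0.0063, -0.0416], [0.0036, -0.0063, -0.0416], [0.0036, -0.0063, -0.0416], [-0.0, 0.0, -0.0257], [-0.0, 0.0, -0.0257], [-0.0, 0.0, -0.0257]]
pos [[0.016, 0.042, 0.009], [0.012, 0.043, 0.009], [0.009, 0.044, 0.009], [0.005, 0.045, 0.009], [0.001, 0.045, 0.009]] 
rot [[-0.0, 0.0, -0.0257], [-0.0, 0.0, -0.0257], [-0.0, 0.0, -0.0257], [-0.0, 0.0, -0.0257], [-0.0, 0.0, -0.0257]]
```

View pics/c.png

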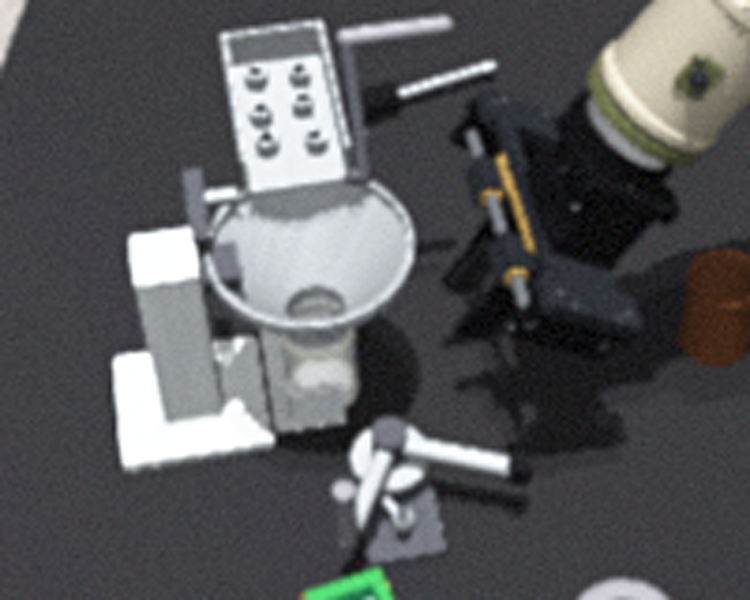

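The side crop shows the jar standing in the nest under the spout (320,370), the clamp still open (pin (343,490)).

>>> play_rows --claw '[0.5, 0.5, 0.5, 0.5, 0.5, 0.5]' --delta_pos '[[0.03, -0.031, -0.137], [0.02, -0.033, -0.138], [0.01, -0.035, -0.139], [0, -0.038, -0.139], [-0.009, -0.042, -0.137], [0, 0, 0]]' --delta_rot '[[0.008, -0.0274, -0.02], [0.008, -0.0274, -0.02], [0.008, -0.0274, -0.02], [0.008, -0.0274, -0.02], [0.008, -0.0274, -0.02], [0, 0, 0]]'

```text
time: 10.1
ee_pos: [0.4956, -0.0173, 0.1489]
eef_rot: [0.957, 0.26, 0.127, -0.015]
ft_force: [0.9, 0.6, -0.6]
width: 0.0433
grip_force: 0.0
```

```bash
python3 - <<'E'
from h import *
st()
plan([(-60,120,190,0,80,8),(5.7,149.6,175,0,117,8)])
E
```

```text
t 10.1 st [-146.5   10.3  148.9] lean 14.6 xax [0.94 0.24 0.25] zax [ 0.25  0.02 -0.97] F [ 1.   0.3 -0.6] w 0.0433 gf 0.0 q [ 1.52 -0.03 -1.45  2.04 -0.18  0.89 -0.87]
pos [[0.074, -0.053, -0.01], [0.08, -0.042, -0.01], [0.085, -0.03, -0.012], [0.088, -0.018, -0.013], [0.09, -0.006, -0.015], [0.089, 0.007, -0.018], [0.087, 0.019, -0.02], [0.083, 0.03, -0.023]] 
rot [[0.0071, -0.0081, -0.0456], [0.0071, -0.0081, -0.0456], [0.0071, -0.0081, -0.0456], [0.0071, -0.0081, -0.0456], [0.0071, -0.0081, -0.0456], [0.0071, -0.0081, -0.0456], [0.0071, -0.0081, -0.0456], [0.0071, -0.0081, -0.0456]]
pos [[0.025, 0.037, 0.009], [0.022, 0.039, 0.009], [0.019, 0.041, 0.009], [0.016, 0.042, 0.009], [0.012, 0.043, 0.009], [0.009, 0.044, 0.009], [0.005, 0.045, 0.009], [0.001, 0.045, 0.009]] 
rot [[-0.0, 0.0, -0.0257], [-0.0, 0.0, -0.0257], [-0.0, 0.0, -0.0257], [-0.0, 0.0, -0.0257], [-0.0, 0.0, -0.0257], [-0.0, 0.0, -0.0257], [-0.0, 0.0, -0.0257], [-0.0, 0.0, -0.0257]]
```

>>> play_rows --claw '[0.5, 0.5, 0.5, 0.5, 0.5, 0.5, 0.5, 0.5]' --delta_pos '[[0.074, -0.053, -0.01], [0.08, -0.042, -0.01], [0.085, -0.03, -0.012], [0.088, -0.018, -0.013], [0.09, -0.006, -0.015], [0.089, 0.007, -0.018], [0.087, 0.019, -0.02], [0.083, 0.03, -0.023]]' --delta_rot '[[0.007, -0.008, -0.0456], [0.007, -0.008, -0.0456], [0.007, -0.008, -0.0456], [0.007, -0.008, -0.0456], [0.007, -0.008, -0.0456], [0.007, -0.008, -0.0456], [0.007, -0.008, -0.0456], [0.007, -0.008, -0.0456]]'

```text
time: 10.9
ee_pos: [0.548, 0.1124, 0.1863]
eef_rot: [0.666, 0.746, 0.004, 0.001]
ft_force: [0.2, 0.6, 1.1]
width: 0.0436
grip_force: 0.0
```

```bash
python3 - <<'E'
from h import *
st()
plan([(5.7,149.6,175,0,117,8)])
E
```

```text
t 10.9 st [-59.4 119.7 186.3] lean 0.4 xax [0.17 0.98 0.  ] zax [ 0.01  0.   -1.  ] F [0.4 0.5 1.1] w 0.0436 gf 0.0 q [ 0.72  0.53 -1.31  1.65  0.52  1.37 -0.55]
pos [[0.025, 0.037, 0.007], [0.022, 0.039, 0.007], [0.019, 0.04, 0.007], [0.016, 0.042, 0.007], [0.012, 0.043, 0.007], [0.009, 0.044, 0.007], [0.005, 0.044, 0.007], [0.002, 0.045, 0.007]] 
rot [[0.0003, -0.0001, -0.0257], [0.0003, -0.0001, -0.0257], [0.0003, -0.0001, -0.0257], [0.0003, -0.0001, -0.0257], [0.0003, -0.0001, -0.0257], [0.0003, -0.0001, -0.0257], [0.0003, -0.0001, -0.0257], [0.0003, -0.0001, -0.0257]]
```

>>> play_rows --claw '[0.4, 0.4, 0.4, 0.4, 0.4, 0.4, 0.4, 0.4]' --delta_pos '[[0.025, 0.037, 0.007], [0.022, 0.039, 0.007], [0.019, 0.04, 0.007], [0.016, 0.042, 0.007], [0.012, 0.043, 0.007], [0.009, 0.044, 0.007], [0.005, 0.044, 0.007], [0.002, 0.045, 0.007]]' --delta_rot '[[0, 0, -0.0257], [0, 0, -0.0257], [0, 0, -0.0257], [0, 0, -0.0257], [0, 0, -0.0257], [0, 0, -0.0257], [0, 0, -0.0257], [0, 0, -0.0257]]'

```text
time: 11.7
ee_pos: [0.6023, 0.1594, 0.1753]
eef_rot: [0.396, 0.918, 0.004, 0.002]
ft_force: [-0.2, -0.1, 0.4]
width: 0.0525
grip_force: 0.0
```

```bash
python3 - <<'E'
from h import *
st()
plan([(5.7,149.6,130,0,117,2),(5.7,149.6,72,0,117,4)])
E
```

```text
t 11.7 st [  5.9 149.3 175.3] lean 0.5 xax [-0.45  0.89 -0.  ] zax [ 0.01  0.   -1.  ] F [-0.2 -0.   0.4] w 0.0525 gf 0.0 q [ 0.55  0.73 -1.32  1.49  0.7   1.46 -0.03]
pos [[0.001, -0.001, 0.113], [0.001, -0.001, 0.113], [-0.0, -0.0, 0.072], [-0.0, -0.0, 0.072], [-0.0, -0.0, 0.073], [-0.0, -0.0, 0.072]] 
rot [[0.0014, 0.0001, -0.0006], [0.0014, 0.0001, -0.0006], [0.0, -0.0, -0.0], [0.0, -0.0, -0.0], [0.0, -0.0, -0.0], [0.0, -0.0, -0.0]]
```

>>> play_rows --claw '[0.4, 0.4, 0.4, 0.4, 0.4, 0.4, 0.9, 0.9]' --delta_pos '[[0, 0, 0.113], [0, 0, 0.113], [0, 0, 0.072], [0, 0, 0.072], [0, 0, 0.072], [0, 0, 0.072], [0, 0, 0], [0, 0, 0]]' --delta_rot '[[0, 0, 0], [0, 0, 0], [0, 0, 0], [0, 0, 0], [0, 0, 0], [0, 0, 0], [0, 0, 0], [0, 0, 0]]' --squeeze 8

```text
time: 12.5
ee_pos: [0.6008, 0.1612, 0.0751]
eef_rot: [0.396, 0.918, 0.005, -0.0]
ft_force: [-0.6, 0.2, 1.0]
width: 0.0431
grip_force: 0.0
```

>>> play_rows --claw '[0.95, 0.95, 0.95]' --delta_pos '[[0, 0, 0], [0, 0, 0], [0, 0, 0]]' --delta_rot '[[0, 0, 0], [0, 0, 0], [0, 0, 0]]'

```text
time: 12.8
ee_pos: [0.601, 0.1612, 0.0756]
eef_rot: [0.396, 0.918, 0.005, 0.0]
ft_force: [-0.1, -0.9, 1.0]
width: 0.0201
grip_force: 0.0
```

```bash
cat >> h.py <<'E'
def arc(h,a0,a1,z,n,yaw0,yaw1,r=75):
    A=np.linspace(a0,a1,n+1)[1:];Y=np.linspace(yaw0,yaw1,n+1)[1:]
    return [(h[0]+r*np.cos(np.radians(a)),h[1]+r*np.sin(np.radians(a)),z,0,y,1) for a,y in zip(A,Y)]
E
python3 - <<'E'
from h import *
st()
H=(-32.5,84.3)
plan(arc(H,60,178,72,24,117,150))
E
```

```text
t 12.8 st [  5.2 151.4  75.6] lean 0.4 xax [-0.45  0.89  0.  ] zax [ 0.01  0.01 -1.  ] F [-0.3 -0.9  1. ] w 0.0201 gf 0.0 q [ 0.52  0.81 -1.24  1.59  0.78  1.31 -0.08]
pos [[0.017, -0.025, 0.018], [0.025, -0.02, -0.0], [0.024, -0.022, -0.0], [0.022, -0.023, -0.0], [0.021, -0.025, -0.0], [0.019, -0.026, -0.0], [0.018, -0.027, -0.0], [0.016, -0.028, -0.0]] 
rot [[0.0031, -0.0012, -0.0083], [0.0, 0.0, -0.0076], [-0.0, 0.0, -0.0076], [0.0, 0.0, -0.0076], [0.0, 0.0, -0.0076], [0.0, 0.0, -0.0076], [-0.0, 0.0, -0.0076], [0.0, 0.0, -0.0076]]
pos [[0.014, -0.029, -0.0], [0.012, -0.03, -0.0], [0.011, -0.03, -0.0], [0.009, -0.031, -0.0], [0.007, -0.031, -0.0], [0.005, -0.032, -0.0], [0.003, -0.032, -0.0], [0.001, -0.032, -0.0]] 
rot [[0.0, 0.0, -0.0076], [0.0, 0.0, -0.0076], [0.0, 0.0, -0.0076], [-0.0, 0.0, -0.0076], [-0.0, 0.0, -0.0076], [0.0, 0.0, -0.0076], [0.0, 0.0, -0.0076], [-0.0, 0.0, -0.0076]]
pos [[-0.001, -0.032, -0.0], [-0.003, -0.032, -0.0], [-0.005, -0.032, -0.0], [-0.007, -0.031, -0.0], [-0.009, -0.031, -0.0], [-0.011, -0.03, -0.0], [-0.013, -0.03, -0.0], [-0.015, -0.029, -0.0]] 
rot [[0.0, 0.0, -0.0076], [-0.0, 0.0, -0.0076], [0.0, 0.0, -0.0076], [0.0, 0.0, -0.0076], [-0.0, 0.0, -0.0076], [0.0, 0.0, -0.0076], [-0.0, 0.0, -0.0076], [-0.0, 0.0, -0.0076]]
```

>>> play_rows --claw '[1, 1, 1]' --delta_pos '[[0, 0, 0], [0, 0, 0], [0, 0, 0]]' --delta_rot '[[0, 0, 0], [0, 0, 0], [0, 0, 0]]' --squeeze 10

```text
time: 13.1
ee_pos: [0.6003, 0.1604, 0.0753]
eef_rot: [0.396, 0.918, 0.004, -0.0]
ft_force: [-3.3, -3.2, 3.8]
width: 0.0139
grip_force: 10.0
```

>>> play_rows --claw '[1, 1, 1, 1, 1, 1, 1, 1]' --delta_pos '[[0.023, -0.021, 0.01], [0.025, -0.02, 0], [0.024, -0.022, 0], [0.022, -0.023, 0], [0.021, -0.025, 0], [0.019, -0.026, 0], [0.018, -0.027, 0], [0.016, -0.028, 0]]' --delta_rot '[[0, 0, -0.0076], [0, 0, -0.0076], [0, 0, -0.0076], [0, 0, -0.0076], [0, 0, -0.0076], [0, 0, -0.0076], [0, 0, -0.0076], [0, 0, -0.0076]]'

```text
time: 13.9
ee_pos: [0.5512, 0.1581, 0.0746]
eef_rot: [0.305, 0.952, 0.008, 0.001]
ft_force: [1.5, 9.6, 6.4]
width: 0.0138
grip_force: 10.0
```

```bash
python3 - <<'E'
from h import *
st()
H=(-32.5,84.3)
from bench import r
p=w2s(r.read_state()["ee_pos"]);a=np.degrees(np.arctan2(p[1]-H[1],p[0]-H[0]));print(a,np.hypot(p[1]-H[1],p[0]-H[0]))
plan(arc(H,a,178,74,16,128,150))
E
```

```text
t 13.9 st [-43.4 162.7  74.6] lean 0.6 xax [-0.62  0.79  0.  ] zax [ 0.01  0.01 -1.  ] F [4.2 8.8 6.4] w 0.0138 gf 10.0 q [ 0.62  0.77 -1.33  1.73  0.78  1.27  0.06]
97.94045089466462 79.14346585065739
pos [[-0.003, -0.039, 0.002], [0.013, -0.03, -0.0], [0.011, -0.031, -0.0], [0.009, -0.031, -0.0], [0.007, -0.032, -0.0], [0.005, -0.032, -0.0], [0.003, -0.033, -0.0], [0.001, -0.033, -0.0]] 
rot [[0.0051, -0.0008, -0.0076], [0.0, 0.0, -0.0076], [-0.0, 0.0, -0.0076], [-0.0, 0.0, -0.0076], [-0.0, 0.0, -0.0076], [0.0, 0.0, -0.0076], [0.0, 0.0, -0.0076], [-0.0, 0.0, -0.0076]]
pos [[-0.001, -0.033, -0.0], [-0.003, -0.033, -0.0], [-0.005, -0.032, -0.0], [-0.007, -0.032, -0.0], [-0.009, -0.031, -0.0], [-0.011, -0.031, -0.0], [-0.013, -0.03, -0.0], [-0.015, -0.029, -0.0]] 
rot [[0.0, 0.0, -0.0076], [-0.0, 0.0, -0.0076], [0.0, 0.0, -0.0076], [0.0, 0.0, -0.0076], [-0.0, 0.0, -0.0076], [0.0, 0.0, -0.0076], [-0.0, 0.0, -0.0076], [-0.0, 0.0, -0.0076]]
```

```bash
python3 - <<'E'
from h import *
from bench import r
q=Ro.from_quat(r.read_state()["eef_rot"])
s=(O+RS.apply(np.array([-45,160.5,74])/1000),q)
plan(arc((-33,87.5),99,177,74,16,129,150),s)
E
```

```text
pos [[0.018, -0.024, -0.0], [0.013, -0.029, -0.0], [0.011, -0.03, -0.0], [0.009, -0.031, -0.0], [0.007, -0.031, -0.0], [0.005, -0.031, -0.0], [0.003, -0.032, -0.0], [0.001, -0.032, -0.0]] 
rot [[0.0051, -0.0007, -0.0128], [0.0, 0.0, -0.0073], [0.0, 0.0, -0.0073], [0.0, 0.0, -0.0073], [0.0, 0.0, -0.0073], [-0.0, 0.0, -0.0073], [0.0, 0.0, -0.0073], [-0.0, 0.0, -0.0073]]
pos [[-0.001, -0.032, -0.0], [-0.003, -0.032, -0.0], [-0.004, -0.032, -0.0], [-0.006, -0.031, -0.0], [-0.008, -0.031, -0.0], [-0.01, -0.03, -0.0], [-0.012, -0.03, -0.0], [-0.014, -0.029, -0.0]] 
rot [[0.0, 0.0, -0.0073], [0.0, 0.0, -0.0073], [0.0, 0.0, -0.0073], [-0.0, 0.0, -0.0073], [0.0, 0.0, -0.0073], [-0.0, 0.0, -0.0073], [0.0, 0.0, -0.0073], [-0.0, 0.0, -0.0073]]
```

>>> play_rows --claw '[1, 1, 1, 1, 1, 1, 1, 1]' --delta_pos '[[0.018, -0.024, 0], [0.013, -0.029, 0], [0.011, -0.03, 0], [0.009, -0.031, 0], [0.007, -0.031, 0], [0.005, -0.031, 0], [0.003, -0.032, 0], [0.001, -0.032, 0]]' --delta_rot '[[0, 0, -0.0073], [0, 0, -0.0073], [0, 0, -0.0073], [0, 0, -0.0073], [0, 0, -0.0073], [0, 0, -0.0073], [0, 0, -0.0073], [0, 0, -0.0073]]'

```text
time: 14.7
ee_pos: [0.5145, 0.1225, 0.0736]
eef_rot: [0.217, 0.976, 0.006, 0.001]
ft_force: [-3.5, 1.1, 9.8]
width: 0.0136
grip_force: 10.0
```

```bash
python3 - <<'E'
from h import *
st()
H=(-33,87)
from bench import r
p=w2s(r.read_state()["ee_pos"]);a=np.degrees(np.arctan2(p[1]-H[1],p[0]-H[0]));print(a,np.hypot(p[1]-H[1],p[0]-H[0]))
E
```

```text
t 14.7 st [-88.7 138.9  73.6] lean 0.4 xax [-0.75  0.66  0.  ] zax [ 0.01  0.01 -1.  ] F [-3.1  2.1  9.8] w 0.0136 gf 10.0 q [ 0.76  0.73 -1.4   1.84  0.76  1.25  0.26]
137.0533603241429 76.13331802106742
```

>>> play_rows --claw '[1, 1, 1, 1, 1, 1]' --delta_pos '[[-0.001, -0.032, 0], [-0.003, -0.032, 0], [-0.004, -0.032, 0], [-0.006, -0.031, 0], [-0.008, -0.031, 0], [-0.01, -0.03, 0]]' --delta_rot '[[0, 0, -0.0073], [0, 0, -0.0073], [0, 0, -0.0073], [0, 0, -0.0073], [0, 0, -0.0073], [0, 0, -0.0073]]'

```text
time: 15.3
ee_pos: [0.5073, 0.0838, 0.0729]
eef_rot: [0.15, 0.989, 0.005, 0.002]
ft_force: [0.9, -0.4, 6.6]
width: 0.0134
grip_force: 10.0
```

```bash
python3 - <<'E'
from h import *
st()
H=(-33,87)
from bench import r
p=w2s(r.read_state()["ee_pos"]);a=np.degrees(np.arctan2(p[1]-H[1],p[0]-H[0]));print(a,np.hypot(p[1]-H[1],p[0]-H[0]))
E
```

```text
t 15.3 st [-106.6  103.9   72.9] lean 0.4 xax [-0.83  0.56 -0.  ] zax [ 0.01  0.01 -1.  ] F [ 0.7 -0.6  6.6] w 0.0134 gf 10.0 q [ 0.86  0.72 -1.42  1.88  0.75  1.24  0.47]
167.07239457164567 75.54080922122421
```

>>> play_rows --claw '[1, 1, 1, 1]' --delta_pos '[[-0.008, -0.018, 0], [-0.008, -0.018, 0], [-0.008, -0.015, 0], [0, 0, 0]]' --delta_rot '[[0, 0, 0], [0, 0, 0], [0, 0, 0], [0, 0, 0]]'

```text
time: 15.7
ee_pos: [0.509, 0.0721, 0.0726]
eef_rot: [0.151, 0.989, 0.005, 0.002]
ft_force: [0.1, -1.8, 5.9]
width: 0.0135
grip_force: 10.0
```

```bash
python3 - <<'E'
from h import *
st()
H=(-33,87)
from bench import r
p=w2s(r.read_state()["ee_pos"]);a=np.degrees(np.arctan2(p[1]-H[1],p[0]-H[0]));print(a,np.hypot(p[1]-H[1],p[0]-H[0]))
E
```

```text
t 15.7 st [-108.3   92.1   72.6] lean 0.4 xax [-0.83  0.56 -0.  ] zax [ 0.01  0.01 -1.  ] F [-0.4 -1.7  5.9] w 0.0135 gf 10.0 q [ 0.89  0.72 -1.42  1.88  0.75  1.24  0.49]
176.08957847772425 75.47153871138437
```

>>> play_rows --claw '[0.5, 0.5, 0.5, 0.5, 0.5, 0.5, 0.6, 0.6]' --delta_pos '[[0, 0, 0], [0, 0, 0], [0, 0, 0], [0, 0, -0.15], [0, 0, -0.24], [0, 0, -0.24], [0, 0, -0.24], [0, 0, -0.14]]' --delta_rot '[[0, 0, 0], [0, 0, 0], [0, 0, 0], [0, 0, 0], [0, 0, 0], [0, 0, 0], [0, 0, 0.04], [0, 0, 0.04]]'

```text
time: 16.5
ee_pos: [0.5079, 0.0722, 0.2774]
eef_rot: [0.275, 0.962, 0.005, 0.002]
ft_force: [1.3, -0.4, -0.4]
width: 0.0369
grip_force: 0.0
```

```bash
python3 - <<'E'
from h import *
st()
plan([(-115,0,285,0,65,8),(-85,-99,285,0,-1,9)])
from bench import r
import cv2
a=r.camera("side")["pixels"];b=r.camera("top")["pixels"]
cv2.imwrite("pics/d.png",np.hstack([cv2.resize(i,(400,300),interpolation=cv2.INTER_CUBIC) for i in (a[165:285,150:310],b[115:235,170:330])])[:,:,::-1])
E
```

```text
t 16.5 st [-109.3   92.5  277.4] lean 0.5 xax [-0.66  0.75 -0.  ] zax [ 0.01  0.01 -1.  ] F [ 1.1 -0.7 -0.4] w 0.0369 gf 0.0 q [ 0.99  0.32 -1.43  1.62  0.32  1.46  0.55]
pos [[-0.041, -0.041, -0.005], [-0.046, -0.035, -0.005], [-0.051, -0.028, -0.005], [-0.054, -0.02, -0.005], [-0.057, -0.012, -0.005], [-0.058, -0.004, -0.005], [-0.058, 0.005, -0.005], [-0.056, 0.013, -0.005]] 
rot [[0.0004, -0.0002, 0.0463], [0.0004, -0.0002, 0.0463], [0.0004, -0.0002, 0.0463], [0.0004, -0.0002, 0.0463], [0.0004, -0.0002, 0.0463], [0.0004, -0.0002, 0.0463], [0.0004, -0.0002, 0.0463], [0.0004, -0.0002, 0.0463]]
pos [[-0.043, 0.038, 0.0], [-0.038, 0.043, 0.0], [-0.032, 0.048, 0.0], [-0.025, 0.052, 0.0], [-0.019, 0.054, 0.0], [-0.011, 0.056, 0.0], [-0.004, 0.057, 0.0], [0.003, 0.057, 0.0]] 
rot [[-0.0, -0.0, 0.0407], [-0.0, -0.0, 0.0407], [-0.0, -0.0, 0.0407], [-0.0, -0.0, 0.0407], [-0.0, -0.0, 0.0407], [-0.0, -0.0, 0.0407], [-0.0, -0.0, 0.0407], [-0.0, -0.0, 0.0407]]
pos [[0.01, 0.057, 0.0]] 
rot [[-0.0, -0.0, 0.0407]]
```

View pics/d.png

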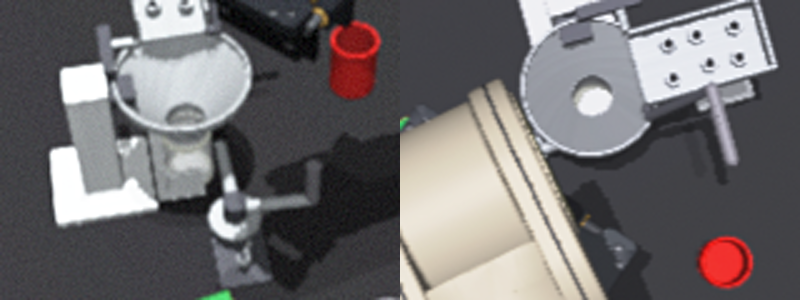

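The clamp is closed: side view shows the arm on the jar front (225,160) and the pin at (313,175); top view shows the white jar floor through the spout (592,95).

>>> play_rows --claw '[0.65, 0.65, 0.65, 0.65, 0.65, 0.65, 0.65, 0.65]' --delta_pos '[[-0.041, -0.041, -0.005], [-0.046, -0.035, -0.005], [-0.051, -0.028, -0.005], [-0.054, -0.02, -0.005], [-0.057, -0.012, -0.005], [-0.058, -0.004, -0.005], [-0.058, 0.005, -0.005], [-0.056, 0.013, -0.005]]' --delta_rot '[[0, 0, 0.0463], [0, 0, 0.0463], [0, 0, 0.0463], [0, 0, 0.0463], [0, 0, 0.0463], [0, 0, 0.0463], [0, 0, 0.0463], [0, 0, 0.0463]]'

```text
time: 17.4
ee_pos: [0.5279, -0.0199, 0.2799]
eef_rot: [0.758, 0.652, 0.004, -0.003]
ft_force: [-0.6, 0.4, -0.2]
width: 0.0304
grip_force: 0.0
```

>>> play_rows --claw '[0.6, 0.6, 0.6, 0.6, 0.6, 0.6, 0.6, 0.6]' --delta_pos '[[-0.043, 0.038, 0], [-0.038, 0.043, 0], [-0.032, 0.048, 0], [-0.025, 0.052, 0], [-0.019, 0.054, 0], [-0.011, 0.056, 0], [-0.004, 0.057, 0], [0.003, 0.057, 0]]' --delta_rot '[[0, 0, 0.0407], [0, 0, 0.0407], [0, 0, 0.0407], [0, 0, 0.0407], [0, 0, 0.0407], [0, 0, 0.0407], [0, 0, 0.0407], [0, 0, 0.0407]]'

```text
time: 18.2
ee_pos: [0.5786, -0.0962, 0.279]
eef_rot: [0.98, 0.198, 0.002, -0.005]
ft_force: [-1.1, 0.1, -0.4]
width: 0.0347
grip_force: 0.0
```

```bash
python3 - <<'E'
from h import *
st()
plan([(-82,-98,285,0,0,3),(-82,-98,212,0,0,5)])
E
```

```text
t 18.2 st [-89.3 -89.  279. ] lean 0.2 xax [0.99 0.11 0.01] zax [ 0.    0.01 -1.  ] F [-1.1  0.4 -0.4] w 0.0347 gf 0.0 q [ 0.8   0.35 -0.91  1.44  0.26  1.48 -1.27]
pos [[0.01, 0.016, -0.01], [0.011, 0.016, -0.01], [0.012, 0.015, -0.01], [-0.0, -0.0, 0.073], [-0.0, -0.0, 0.073], [-0.0, -0.0, 0.073], [-0.0, -0.0, 0.073], [-0.0, -0.0, 0.073]] 
rot [[-0.0009, -0.0005, 0.0118], [-0.0009, -0.0005, 0.0118], [-0.0009, -0.0005, 0.0118], [-0.0, -0.0, -0.0], [-0.0, -0.0, -0.0], [-0.0, -0.0, -0.0], [-0.0, -0.0, -0.0], [-0.0, -0.0, -0.0]]
```

>>> play_rows --claw '[0.6, 0.6, 0.6, 0.6, 0.6, 0.6, 0.6, 0.6]' --delta_pos '[[0.01, 0.016, 0], [0.011, 0.016, 0], [0.011, 0.012, 0], [0, 0, 0.07], [0, 0, 0.07], [0, 0, 0.07], [0, 0, 0.07], [0, 0, 0.06]]' --delta_rot '[[0, 0, 0.0118], [0, 0, 0.0118], [0, 0, 0.0118], [0, 0, 0], [0, 0, 0], [0, 0, 0], [0, 0, 0], [0, 0, 0]]'

```text
time: 19.0
ee_pos: [0.5877, -0.1013, 0.2107]
eef_rot: [0.989, 0.145, 0.002, -0.005]
ft_force: [-1.2, -0.2, -0.2]
width: 0.0346
grip_force: 0.0
```

```bash
cat >> h.py <<'E'
def tilt(ths,off=-15,dy=0,x=-82): # TCP waypoints following the bar
    return [(x,-45-88*np.sin(.65-t)+dy,157+88*np.cos(.65-t)+off,0,0,1) for t in ths]
E
python3 - <<'E'
from h import *
st()
plan(tilt([.1,.2,.3,.4,.44,.48,.52,.56],dy=10))
E
```

```text
t 19.0 st [-82.1 -96.5 210.7] lean 0.3 xax [1. 0. 0.] zax [ 0.    0.01 -1.  ] F [-1.2  0.2 -0.2] w 0.0346 gf 0.0 q [ 0.78  0.4  -0.87  1.52  0.3   1.36 -1.4 ]
pos [[0.001, -0.078, -0.031], [-0.0, -0.039, -0.021], [0.0, -0.041, -0.017], [-0.0, -0.042, -0.013], [0.0, -0.017, -0.004], [-0.0, -0.017, -0.003], [0.0, -0.017, -0.003], [-0.0, -0.017, -0.002]] 
rot [[-0.0027, -0.0016, 0.0011], [-0.0, 0.0, 0.0], [0.0, -0.0, -0.0], [0.0, 0.0, 0.0], [0.0, 0.0, 0.0], [0.0, 0.0, 0.0], [0.0, 0.0, 0.0], [0.0, 0.0, 0.0]]
```

>>> play_rows --claw '[0.6, 0.6, 0.6, 0.6, 0.6, 0.6, 0.6, 0.6]' --delta_pos '[[0, -0.039, -0.015], [0, -0.039, -0.016], [0, -0.039, -0.021], [0, -0.041, -0.017], [0, -0.042, -0.013], [0, -0.017, -0.004], [0, -0.017, -0.003], [0, -0.017, -0.003]]' --delta_rot '[[0, 0, 0], [0, 0, 0], [0, 0, 0], [0, 0, 0], [0, 0, 0], [0, 0, 0], [0, 0, 0], [0, 0, 0]]'

```text
time: 19.8
ee_pos: [0.5741, -0.0534, 0.232]
eef_rot: [0.989, 0.145, 0.003, -0.004]
ft_force: [1.4, -3.8, 2.2]
width: 0.0347
grip_force: 1.9
```

```bash
python3 - <<'E'
from h import *
st()
plan(tilt(np.arange(.54,.86,.02),dy=10))
E
```

```text
t 19.8 st [-81.5 -46.7 232. ] lean 0.4 xax [1.   0.   0.01] zax [ 0.01  0.01 -1.  ] F [ 0.3 -4.   2.2] w 0.0347 gf 1.9 q [ 0.75  0.34 -0.9   1.55  0.26  1.38 -1.46]
pos [[-0.003, -0.01, 0.013], [-0.0, -0.009, -0.001], [-0.0, -0.009, -0.001], [0.0, -0.009, -0.001], [0.0, -0.009, -0.0], [-0.0, -0.009, -0.0], [0.0, -0.009, -0.0], [0.0, -0.009, 0.0]] 
rot [[-0.0023, -0.0023, 0.0009], [-0.0, 0.0, 0.0], [0.0, -0.0, -0.0], [0.0, 0.0, 0.0], [0.0, 0.0, 0.0], [0.0, 0.0, 0.0], [0.0, 0.0, 0.0], [0.0, 0.0, 0.0]]
pos [[-0.0, -0.009, 0.0], [0.0, -0.009, 0.001], [-0.0, -0.009, 0.001], [-0.0, -0.009, 0.001], [0.0, -0.009, 0.001], [-0.0, -0.009, 0.001], [-0.0, -0.009, 0.001], [0.0, -0.009, 0.002]] 
rot [[0.0, 0.0, 0.0], [0.0, 0.0, 0.0], [0.0, 0.0, 0.0], [0.0, 0.0, 0.0], [0.0, 0.0, 0.0], [0.0, 0.0, 0.0], [0.0, 0.0, 0.0], [0.0, 0.0, 0.0]]
```

>>> play_rows --claw '[0.6, 0.6, 0.6, 0.6, 0.6, 0.6, 0.6, 0.6]' --delta_pos '[[0, -0.009, 0.003], [0, -0.009, 0], [0, -0.009, 0], [0, -0.009, 0], [0, -0.009, 0], [0, -0.009, 0], [0, -0.009, 0], [0, -0.009, 0]]' --delta_rot '[[0, 0, 0], [0, 0, 0], [0, 0, 0], [0, 0, 0], [0, 0, 0], [0, 0, 0], [0, 0, 0], [0, 0, 0]]'

```text
time: 20.6
ee_pos: [0.5694, -0.0394, 0.2308]
eef_rot: [0.989, 0.145, 0.002, -0.004]
ft_force: [0.9, -2.8, 1.0]
width: 0.0349
grip_force: 1.1
```

>>> play_rows --claw '[0.6, 0.6, 0.6, 0.6, 0.6, 0.6, 0.6, 0.6]' --delta_pos '[[0, -0.009, 0], [0, -0.009, 0], [0, -0.009, 0], [0, -0.009, 0], [0, -0.009, 0], [0, -0.009, 0], [0, -0.009, 0], [0, -0.009, 0]]' --delta_rot '[[0, 0, 0], [0, 0, 0], [0, 0, 0], [0, 0, 0], [0, 0, 0], [0, 0, 0], [0, 0, 0], [0, 0, 0]]'

```text
time: 21.4
ee_pos: [0.5653, -0.0257, 0.2307]
eef_rot: [0.989, 0.145, 0.002, -0.004]
ft_force: [0.2, -1.9, -1.7]
width: 0.0351
grip_force: 1.0
```

```bash
python3 - <<'E'
from h import *
st()
plan(tilt(np.arange(.88,1.15,.04),dy=11))
E
```

```text
t 21.4 st [-82.1 -17.6 230.7] lean 0.3 xax [1.   0.   0.01] zax [ 0.01  0.01 -1.  ] F [-0.3 -1.9 -1.7] w 0.0351 gf 1.0 q [ 0.73  0.32 -0.92  1.57  0.25  1.37 -1.5 ]
pos [[0.001, -0.018, 0.015], [0.0, -0.017, 0.004], [-0.0, -0.017, 0.005], [0.0, -0.017, 0.006], [0.0, -0.016, 0.006], [-0.0, -0.016, 0.007], [0.0, -0.016, 0.008]] 
rot [[-0.0026, -0.0018, 0.0009], [0.0, 0.0, 0.0], [0.0, 0.0, 0.0], [0.0, 0.0, 0.0], [0.0, 0.0, 0.0], [0.0, 0.0, 0.0], [0.0, 0.0, 0.0]]
```

>>> play_rows --claw '[0.6, 0.6, 0.6, 0.6, 0.6, 0.6, 0.6, 0.6]' --delta_pos '[[0, -0.015, 0.006], [0, -0.015, 0.004], [0, -0.015, 0.005], [0, -0.015, 0.006], [0, -0.015, 0.006], [0, -0.015, 0.007], [0, -0.015, 0.008], [0, 0, 0]]' --delta_rot '[[0, 0, 0], [0, 0, 0], [0, 0, 0], [0, 0, 0], [0, 0, 0], [0, 0, 0], [0, 0, 0], [0, 0, 0]]'

```text
time: 22.2
ee_pos: [0.5592, -0.0049, 0.2224]
eef_rot: [0.989, 0.145, 0.002, -0.005]
ft_force: [0.3, -1.5, -0.2]
width: 0.035
grip_force: 0.4
```

```bash
python3 - <<'E'
from h import *
st()
from bench import r
import cv2
a=r.camera("side")["pixels"];b=r.camera("top")["pixels"]
cv2.imwrite("pics/e.png",np.hstack([cv2.resize(i,(400,300),interpolation=cv2.INTER_CUBIC) for i in (a[135:255,150:310],b[90:210,190:350])])[:,:,::-1])
E
```

```text
t 22.2 st [-82.1   4.  222.4] lean 0.3 xax [1.   0.   0.01] zax [ 0.01  0.01 -1.  ] F [-0.2 -1.5 -0.2] w 0.035 gf 0.4 q [ 0.71  0.31 -0.93  1.6   0.25  1.35 -1.53]
```

View pics/e.png

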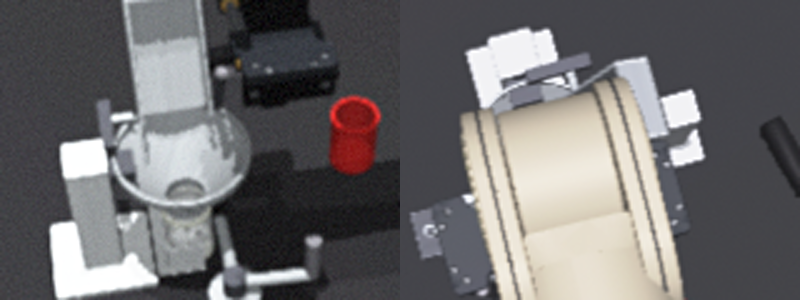

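Pan is empty in the side view (170,60), with nuts visible in the jar (185,235). Tip slightly further, then lower gently.

>>> play_rows --claw '[0.6, 0.6, 0.6, 0.6, 0.6, 0.6]' --delta_pos '[[0, -0.015, 0.006], [0, -0.012, 0.006], [0, 0, 0], [0, 0, 0], [0, 0, 0], [0, 0, 0]]' --delta_rot '[[0, 0, 0], [0, 0, 0], [0, 0, 0], [0, 0, 0], [0, 0, 0], [0, 0, 0]]'

```text
time: 22.9
ee_pos: [0.5579, -0.0005, 0.2204]
eef_rot: [0.989, 0.145, 0.002, -0.004]
ft_force: [0.0, -1.4, 0.5]
width: 0.035
grip_force: 0.4
```

```bash
python3 - <<'E'
from h import *
st()
plan(tilt(np.linspace(1.1,0,16),dy=9)+[(-82,-100,212,0,0,1)])
E
```

```text
t 22.9 st [-82.1   8.6 220.4] lean 0.3 xax [1.   0.   0.01] zax [ 0.01  0.01 -1.  ] F [-0.4 -1.4  0.5] w 0.035 gf 0.4 q [ 0.7   0.31 -0.93  1.61  0.25  1.34 -1.54]
pos [[0.0, 0.032, -0.005], [0.0, 0.03, -0.013], [-0.0, 0.03, -0.011], [0.0, 0.031, -0.009], [-0.0, 0.032, -0.006], [-0.0, 0.032, -0.004], [0.0, 0.032, -0.002], [0.0, 0.032, 0.001]] 
rot [[-0.0026, -0.0019, 0.0009], [0.0, -0.0, 0.0], [-0.0, 0.0, 0.0], [0.0, 0.0, 0.0], [0.0, 0.0, 0.0], [0.0, 0.0, 0.0], [0.0, 0.0, 0.0], [0.0, 0.0, 0.0]]
pos [[-0.0, 0.032, 0.003], [0.0, 0.032, 0.006], [0.0, 0.031, 0.008], [-0.0, 0.031, 0.01], [-0.0, 0.03, 0.012], [0.0, 0.029, 0.015], [-0.0, 0.028, 0.017], [-0.0, 0.026, 0.019]] 
rot [[0.0, 0.0, 0.0], [0.0, 0.0, 0.0], [0.0, 0.0, 0.0], [0.0, 0.0, 0.0], [0.0, 0.0, 0.0], [0.0, 0.0, 0.0], [0.0, 0.0, 0.0], [0.0, 0.0, 0.0]]
pos [[0.0, 0.054, 0.0]] 
rot [[0.0, 0.0, 0.0]]
```

>>> play_rows --claw '[0.6, 0.6, 0.6, 0.6, 0.6, 0.6, 0.6, 0.6]' --delta_pos '[[0, 0.03, -0.005], [0, 0.03, -0.011], [0, 0.03, -0.011], [0, 0.031, -0.009], [0, 0.032, -0.006], [0, 0.032, -0.004], [0, 0.032, -0.002], [0, 0.032, 0.001]]' --delta_rot '[[0, 0, 0], [0, 0, 0], [0, 0, 0], [0, 0, 0], [0, 0, 0], [0, 0, 0], [0, 0, 0], [0, 0, 0]]'

```text
time: 23.7
ee_pos: [0.5723, -0.049, 0.2293]
eef_rot: [0.989, 0.145, 0.002, -0.004]
ft_force: [-0.3, -0.0, -0.6]
width: 0.0346
grip_force: 0.4
```

>>> play_rows --claw '[0.6, 0.6, 0.6, 0.6, 0.6, 0.6, 0.6, 0.6]' --delta_pos '[[0, 0.032, 0.003], [0, 0.032, 0.006], [0, 0.031, 0.008], [0, 0.031, 0.01], [0, 0.03, 0.012], [0, 0.029, 0.015], [0, 0.028, 0.017], [0, 0.026, 0.015]]' --delta_rot '[[0, 0, 0], [0, 0, 0], [0, 0, 0], [0, 0, 0], [0, 0, 0], [0, 0, 0], [0, 0, 0], [0, 0, 0]]'

```text
time: 24.5
ee_pos: [0.586, -0.0942, 0.2114]
eef_rot: [0.989, 0.145, 0.002, -0.005]
ft_force: [-0.7, -0.4, 0.1]
width: 0.0347
grip_force: 0.0
```

>>> play_rows --claw '[0.6, 0.6, 0.6, 0.6, 0.6, 0.6, 0.6]' --delta_pos '[[0, 0.02, 0], [0, 0.015, 0], [0, 0, 0], [0, 0, 0], [0, 0, 0], [0, 0, 0], [0, 0, 0]]' --delta_rot '[[0, 0, 0], [0, 0, 0], [0, 0, 0], [0, 0, 0], [0, 0, 0], [0, 0, 0], [0, 0, 0]]'

```text
time: 25.2
ee_pos: [0.5879, -0.1004, 0.2118]
eef_rot: [0.989, 0.145, 0.002, -0.004]
ft_force: [-0.1, 0.0, -0.1]
width: 0.0346
grip_force: 0.0
```

```bash
python3 - <<'E'
from h import *
st()
plan([(-88,-98,290,0,0,4),(-115,0,285,0,65,9),(-109,92.5,250,0,140,9)])
E
```

```text
t 25.2 st [-81.6 -95.7 211.8] lean 0.3 xax [1.   0.   0.01] zax [ 0.01  0.01 -1.  ] F [-0.1  0.1 -0.1] w 0.0346 gf 0.0 q [ 0.78  0.4  -0.87  1.52  0.3   1.36 -1.4 ]
pos [[-0.007, 0.002, -0.098], [-0.008, 0.002, -0.098], [-0.008, 0.002, -0.098], [-0.008, 0.003, -0.098], [-0.015, -0.054, 0.003], [-0.008, -0.056, 0.003], [-0.001, -0.056, 0.003], [0.006, -0.056, 0.003]] 
rot [[-0.0006, -0.0005, 0.0003], [-0.0006, -0.0005, 0.0003], [-0.0006, -0.0005, 0.0003], [-0.0006, -0.0005, 0.0003], [-0.0, 0.0, -0.0401], [-0.0, 0.0, -0.0401], [-0.0, 0.0, -0.0401], [-0.0, 0.0, -0.0401]]
pos [[0.013, -0.055, 0.003], [0.02, -0.053, 0.003], [0.026, -0.05, 0.003], [0.033, -0.046, 0.003], [0.038, -0.042, 0.003], [0.048, -0.019, 0.019], [0.05, -0.012, 0.019], [0.051, -0.004, 0.019]] 
rot [[-0.0, 0.0, -0.0401], [-0.0, 0.0, -0.0401], [-0.0, 0.0, -0.0401], [-0.0, 0.0, -0.0401], [-0.0, 0.0, -0.0401], [-0.0, 0.0, -0.0463], [0.0, 0.0, -0.0463], [0.0, 0.0, -0.0463]]
pos [[0.051, 0.003, 0.019], [0.05, 0.011, 0.019], [0.048, 0.018, 0.019], [0.045, 0.025, 0.019], [0.041, 0.031, 0.019], [0.036, 0.037, 0.019]] 
rot [[-0.0, 0.0, -0.0463], [0.0, 0.0, -0.0463], [-0.0, 0.0, -0.0463], [-0.0, 0.0, -0.0463], [0.0, 0.0, -0.0463], [-0.0, 0.0, -0.0463]]
```

Now up and back to the clamp, pausing to look before unclamping.

>>> play_rows --claw '[0.6, 0.6, 0.6, 0.6, 0.6, 0.6, 0.6, 0.6]' --delta_pos '[[0, 0, -0.098], [-0.008, 0, -0.098], [-0.008, 0, -0.098], [-0.008, 0, -0.098], [-0.015, -0.054, 0.003], [-0.008, -0.056, 0.003], [0, -0.056, 0.003], [0.006, -0.056, 0.003]]' --delta_rot '[[0, 0, 0], [0, 0, 0], [0, 0, 0], [0, 0, 0], [0, 0, -0.04], [0, 0, -0.04], [0, 0, -0.04], [0, 0, -0.04]]'

```text
time: 26.0
ee_pos: [0.5591, -0.064, 0.288]
eef_rot: [0.921, 0.389, 0.003, -0.004]
ft_force: [0.4, 0.5, 0.8]
width: 0.0348
grip_force: 0.0
```

>>> play_rows --claw '[0.5, 0.5, 0.5, 0.5, 0.5, 0.5, 0.5, 0.5]' --delta_pos '[[0.013, -0.055, 0.003], [0.02, -0.053, 0.003], [0.026, -0.05, 0.003], [0.033, -0.046, 0.003], [0.038, -0.042, 0.003], [0.048, -0.019, 0.019], [0.05, -0.012, 0.019], [0.051, -0.004, 0.019]]' --delta_rot '[[0, 0, -0.04], [0, 0, -0.04], [0, 0, -0.04], [0, 0, -0.04], [0, 0, -0.04], [0, 0, -0.0463], [0, 0, -0.0463], [0, 0, -0.0463]]'

```text
time: 26.8
ee_pos: [0.5223, 0.0141, 0.2741]
eef_rot: [0.596, 0.803, 0.005, -0.001]
ft_force: [1.1, -0.5, -0.0]
width: 0.0435
grip_force: 0.0
```

```bash
python3 - <<'E'
from h import *
st()
plan([(-108.3,92,200,0,143,7),(-108.3,92,76,0,143,4)])
from bench import r
import cv2
a=r.camera("side")["pixels"];b=r.camera("top")["pixels"]
cv2.imwrite("pics/f.png",np.hstack([cv2.resize(i,(400,500),interpolation=cv2.INTER_CUBIC) for i in (a[145:245,165:245],b[95:195,220:300])])[:,:,::-1])
E
```

```text
t 26.8 st [-112.    32.8  274.1] lean 0.3 xax [-0.01  1.    0.01] zax [ 0.01  0.01 -1.  ] F [ 0.9 -0.8 -0. ] w 0.0435 gf 0.0 q [ 0.96  0.27 -1.24  1.61  0.25  1.44 -0.  ]
pos [[0.042, 0.003, 0.053], [0.041, 0.008, 0.053], [0.04, 0.014, 0.053], [0.038, 0.019, 0.053], [0.035, 0.024, 0.053], [0.032, 0.028, 0.053], [0.028, 0.032, 0.053], [0.0, -0.0, 0.155]] 
rot [[0.0004, -0.0002, -0.0418], [0.0004, -0.0002, -0.0418], [0.0004, -0.0002, -0.0418], [0.0004, -0.0002, -0.0418], [0.0004, -0.0002, -0.0418], [0.0004, -0.0002, -0.0418], [0.0004, -0.0002, -0.0418], [0.0, 0.0, -0.0]]
pos [[0.0, -0.0, 0.155], [0.0, -0.0, 0.155], [0.0, -0.0, 0.155]] 
rot [[0.0, 0.0, 0.0], [0.0, 0.0, -0.0], [0.0, 0.0, -0.0]]
```

View pics/f.png

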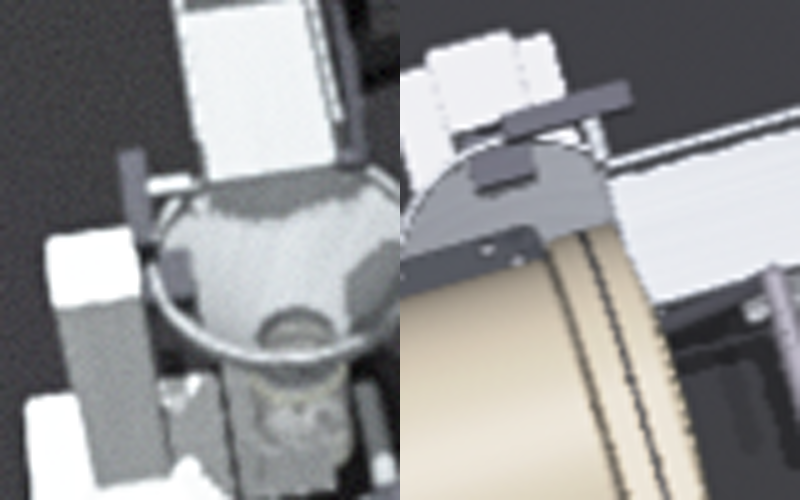

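Pan level and empty, funnel cone clean, nuts visible in the jar (300,425). Next the clamp pin; I'll check the spout bore from above there.

>>> play_rows --claw '[0.4, 0.4, 0.4, 0.4, 0.4, 0.4, 0.4, 0.4]' --delta_pos '[[0.042, 0.003, 0.045], [0.041, 0.008, 0.045], [0.04, 0.014, 0.045], [0.038, 0.019, 0.045], [0.035, 0.024, 0.045], [0.032, 0.028, 0.045], [0.028, 0.032, 0.045], [0, 0, 0]]' --delta_rot '[[0, 0, -0.0418], [0, 0, -0.0418], [0, 0, -0.0418], [0, 0, -0.0418], [0, 0, -0.0418], [0, 0, -0.0418], [0, 0, -0.0418], [0, 0, 0]]'

```text
time: 27.7
ee_pos: [0.5093, 0.0724, 0.2109]
eef_rot: [0.181, 0.983, 0.005, 0.0]
ft_force: [-0.0, -0.2, -0.3]
width: 0.0524
grip_force: 0.0
```

```bash
python3 - <<'E'
from h import *
st()
plan([(-108.3,92,150,0,143,2),(-108.3,92,76,0,143,4)])
from bench import r
import cv2
c=r.camera("top");b=c["pixels"];print(proj(c,O+[0,0,.04]))
cv2.imwrite("pics/g.png",cv2.resize(b[115:185,205:305],(800,560),interpolation=cv2.INTER_CUBIC)[:,:,::-1])
E
```

```text
t 27.7 st [-107.9   92.4  210.9] lean 0.3 xax [-0.79  0.61  0.  ] zax [ 0.    0.01 -1.  ] F [-0.1 -0.2 -0.3] w 0.0524 gf 0.0 q [ 0.94  0.39 -1.39  1.72  0.39  1.36  0.68]
pos [[-0.0, -0.003, 0.152], [0.0, -0.002, 0.152], [0.0, -0.0, 0.092], [0.0, -0.0, 0.093], [0.0, -0.0, 0.092], [0.0, -0.0, 0.093]] 
rot [[0.0016, -0.0002, -0.0011], [0.0016, -0.0002, -0.0011], [-0.0, 0.0, 0.0], [-0.0, 0.0, 0.0], [-0.0, 0.0, -0.0], [-0.0, 0.0, 0.0]]
[246.78371295 155.90201004]
```

View pics/g.png

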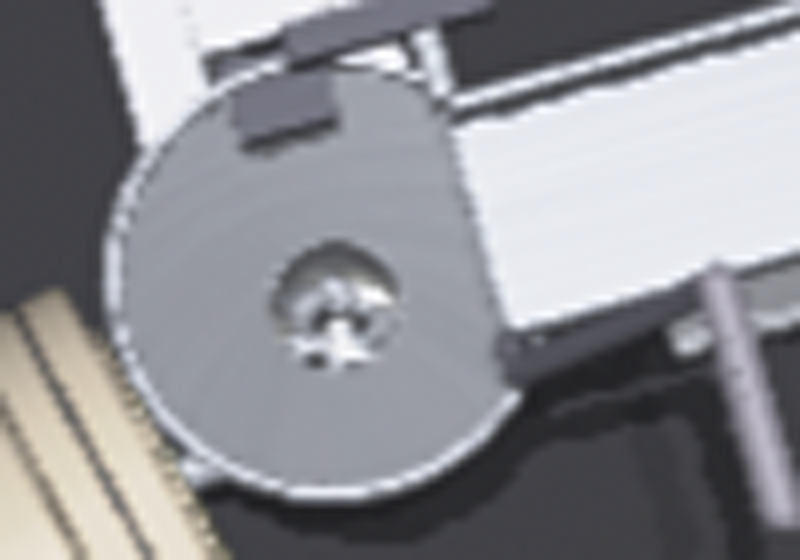

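Spout bore is clear, with nuts lying on the jar floor (338,325) and the pan empty. Grip the pin and swing it back.

>>> play_rows --claw '[0.4, 0.4, 0.4, 0.4, 0.4, 0.4, 0.4, 1]' --delta_pos '[[0, -0.003, 0.152], [0, 0, 0.152], [0, 0, 0.092], [0, 0, 0.093], [0, 0, 0.092], [0, 0, 0.09], [0, 0, 0], [0, 0, 0]]' --delta_rot '[[0, 0, 0], [0, 0, 0], [0, 0, 0], [0, 0, 0], [0, 0, 0], [0, 0, 0], [0, 0, 0], [0, 0, 0]]' --squeeze 10

```text
time: 28.55
ee_pos: [0.5102, 0.0729, 0.0777]
eef_rot: [0.182, 0.983, 0.005, 0.001]
ft_force: [0.7, -0.0, 0.6]
width: 0.0489
grip_force: 0.0
```

>>> play_rows --claw '[1, 1, 1, 1, 1, 1]' --delta_pos '[[0, 0, 0], [0, 0, 0], [0, 0, 0], [0, 0, 0], [0, 0, 0], [0, 0, 0]]' --delta_rot '[[0, 0, 0], [0, 0, 0], [0, 0, 0], [0, 0, 0], [0, 0, 0], [0, 0, 0]]'

```text
time: 29.15
ee_pos: [0.5095, 0.0719, 0.0773]
eef_rot: [0.181, 0.983, 0.004, 0.0]
ft_force: [-3.2, -3.3, 3.2]
width: 0.0135
grip_force: 10.0
```

```bash
python3 - <<'E'
from h import *
st()
from bench import r
H=(-33,87);p=w2s(r.read_state()["ee_pos"]);a=np.degrees(np.arctan2(p[1]-H[1],p[0]-H[0]));print(a,np.hypot(p[1]-H[1],p[0]-H[0]))
plan(arc(H,a,60,p[2],24,142,117))
E
```

```text
t 29.15 st [-107.9   91.8   77.3] lean 0.2 xax [-0.79  0.61  0.  ] zax [ 0.    0.01 -1.  ] F [-4.  -2.2  3.2] w 0.0135 gf 10.0 q [ 0.8   0.53 -1.23  1.87  0.55  1.13  0.57]
176.312886236182 75.04273066033115
pos [[0.016, 0.027, 0.0], [0.015, 0.028, 0.0], [0.013, 0.029, 0.0], [0.011, 0.03, 0.0], [0.009, 0.03, 0.0], [0.007, 0.031, 0.0], [0.005, 0.031, 0.0], [0.003, 0.032, 0.0]] 
rot [[0.0025, -0.0003, 0.0092], [-0.0, -0.0, 0.0058], [-0.0, -0.0, 0.0058], [0.0, -0.0, 0.0058], [0.0, -0.0, 0.0058], [-0.0, -0.0, 0.0058], [0.0, -0.0, 0.0058], [-0.0, -0.0, 0.0058]]
pos [[0.001, 0.032, 0.0], [-0.001, 0.032, 0.0], [-0.003, 0.032, 0.0], [-0.005, 0.031, 0.0], [-0.008, 0.031, 0.0], [-0.01, 0.03, 0.0], [-0.012, 0.03, 0.0], [-0.013, 0.029, 0.0]] 
rot [[0.0, -0.0, 0.0058], [0.0, -0.0, 0.0058], [0.0, -0.0, 0.0058], [-0.0, -0.0, 0.0058], [-0.0, -0.0, 0.0058], [0.0, -0.0, 0.0058], [0.0, -0.0, 0.0058], [-0.0, -0.0, 0.0058]]
pos [[-0.015, 0.028, 0.0], [-0.017, 0.027, 0.0], [-0.019, 0.025, 0.0], [-0.021, 0.024, 0.0], [-0.022, 0.023, 0.0], [-0.024, 0.021, 0.0], [-0.025, 0.02, 0.0], [-0.026, 0.018, 0.0]] 
rot [[0.0, -0.0, 0.0058], [0.0, -0.0, 0.0058], [-0.0, -0.0, 0.0058], [-0.0, -0.0, 0.0058], [-0.0, -0.0, 0.0058], [0.0, -0.0, 0.0058], [-0.0, -0.0, 0.0058], [0.0, -0.0, 0.0058]]
```

>>> play_rows --claw '[1, 1, 1, 1, 1, 1, 1, 1]' --delta_pos '[[0.016, 0.027, 0], [0.015, 0.028, 0], [0.013, 0.029, 0], [0.011, 0.03, 0], [0.009, 0.03, 0], [0.007, 0.031, 0], [0.005, 0.031, 0], [0.003, 0.032, 0]]' --delta_rot '[[0, 0, 0.0058], [0, 0, 0.0058], [0, 0, 0.0058], [0, 0, 0.0058], [0, 0, 0.0058], [0, 0, 0.0058], [0, 0, 0.0058], [0, 0, 0.0058]]'

```text
time: 29.95
ee_pos: [0.514, 0.1216, 0.0772]
eef_rot: [0.253, 0.968, 0.004, -0.001]
ft_force: [-5.0, -3.4, -1.0]
width: 0.0136
grip_force: 10.0
```

>>> play_rows --claw '[1, 1, 1, 1, 1, 1, 1, 1]' --delta_pos '[[0.001, 0.032, 0], [-0.001, 0.032, 0], [-0.003, 0.032, 0], [-0.005, 0.031, 0], [-0.008, 0.031, 0], [-0.01, 0.03, 0], [-0.012, 0.03, 0], [-0.013, 0.029, 0]]' --delta_rot '[[0, 0, 0.0058], [0, 0, 0.0058], [0, 0, 0.0058], [0, 0, 0.0058], [0, 0, 0.0058], [0, 0, 0.0058], [0, 0, 0.0058], [0, 0, 0.0058]]'

```text
time: 30.75
ee_pos: [0.5513, 0.1581, 0.0783]
eef_rot: [0.323, 0.946, 0.005, 0.0]
ft_force: [1.1, -1.3, -7.3]
width: 0.0135
grip_force: 10.0
```

```bash
python3 - <<'E'
from h import *
st()
from bench import r
H=(-33,87);p=w2s(r.read_state()["ee_pos"]);a=np.degrees(np.arctan2(p[1]-H[1],p[0]-H[0]));print(a,np.hypot(p[1]-H[1],p[0]-H[0]))
E
```

```text
t 30.75 st [-43.3 162.6  78.3] lean 0.4 xax [-0.59  0.81  0.  ] zax [ 0.01  0.01 -1.  ] F [ 0.7 -1.6 -7.3] w 0.0135 gf 10.0 q [ 0.5   0.6  -1.1   1.73  0.57  1.17  0.16]
97.73291528945826 76.32715837580302
```

>>> play_rows --claw '[1, 1, 1, 1, 1, 1, 1, 1]' --delta_pos '[[-0.015, 0.028, 0.004], [-0.017, 0.027, 0.004], [-0.019, 0.025, 0.004], [-0.021, 0.024, 0], [-0.022, 0.023, 0], [-0.024, 0.021, 0], [-0.025, 0.02, 0], [-0.02, 0.014, 0]]' --delta_rot '[[0, 0, 0.0058], [0, 0, 0.0058], [0, 0, 0.0058], [0, 0, 0.0058], [0, 0, 0.0058], [0, 0, 0.0058], [0, 0, 0.0058], [0, 0, 0.0058]]'

```text
time: 31.55
ee_pos: [0.5974, 0.1639, 0.0768]
eef_rot: [0.391, 0.921, 0.004, -0.002]
ft_force: [-19.4, -7.7, 11.5]
width: 0.0138
grip_force: 10.0
```

>>> play_rows --claw '[1, 0.4, 0.4, 0.4, 0.4, 0.4]' --delta_pos '[[0, 0, 0], [0, 0, 0], [0, 0, 0], [0, 0, 0], [0, 0, 0], [0, 0, 0]]' --delta_rot '[[0, 0, 0], [0, 0, 0], [0, 0, 0], [0, 0, 0], [0, 0, 0], [0, 0, 0]]'

```text
time: 32.15
ee_pos: [0.5988, 0.1641, 0.0763]
eef_rot: [0.39, 0.921, 0.005, -0.0]
ft_force: [-0.6, -0.6, -0.0]
width: 0.0454
grip_force: 0.0
```

>>> play_rows --claw '[0.4, 0.4, 0.4, 0.4, 0.4, 0.4, 0.4, 0.4]' --delta_pos '[[0, 0, -0.1], [0, 0, -0.2], [0, 0, -0.2], [0, 0, -0.2], [0, 0, -0.15], [-0.2, -0.1, 0], [-0.2, -0.1, 0], [-0.2, -0.1, 0]]' --delta_rot '[[0, 0, 0], [0, 0, 0], [0, 0, 0], [0, 0, 0], [0, 0, 0], [0, 0, 0], [0, 0, 0], [0, 0, 0]]'

```text
time: 32.95
ee_pos: [0.6389, 0.0329, 0.2456]
eef_rot: [0.39, 0.921, 0.005, 0.0]
ft_force: [0.7, -0.5, 1.0]
width: 0.0524
grip_force: 0.0
```

```bash
python3 - <<'E'
from h import *
st()
E
```

```text
t 32.95 st [  5.2  17.7 245.6] lean 0.4 xax [-0.46  0.89  0.  ] zax [ 0.01  0.01 -1.  ] F [ 0.5 -0.7  1. ] w 0.0524 gf 0.0 q [ 0.61  0.56 -1.08  1.35  0.48  1.5   0.34]
```

>>> play_rows --claw '[0.4, 0.4, 0.4, 0.4, 0.4, 0.4, 0.4, 0.4]' --delta_pos '[[0.1, -0.2, -0.06], [0.1, -0.2, -0.06], [0.1, -0.2, -0.06], [0.1, -0.2, -0.06], [0.1, -0.2, 0], [0, 0, 0], [0, 0, 0], [0, 0, 0]]' --delta_rot '[[0, 0, 0], [0, 0, 0], [0, 0, 0], [0, 0, 0], [0, 0, 0], [0, 0, 0], [0, 0, 0], [0, 0, 0]]'

```text
time: 33.75
ee_pos: [0.4608, -0.0231, 0.2926]
eef_rot: [0.387, 0.922, 0.006, -0.001]
ft_force: [-0.2, -0.9, -0.2]
width: 0.0524
grip_force: 0.0
```

```bash
python3 - <<'E'
from h import *
st()
import pickle,cv2
from bench import r
d=pickle.load(open("c0.pkl","rb"))
for n in("top","side"):
    c=r.camera(n);cv2.imwrite(f"pics/end_{n}.png",c["pixels"][:,:,::-1])
    df=np.abs(c["pixels"].astype(int)-d[n]["pixels"]).max(2)
    boxes={"top":dict(coil=(135,158,188,198),tape=(160,222,194,254),driver=(333,135,373,198),clamp=(180,160,224,212),grip=(290,145,306,184),spout=(235,143,260,168)),
    "side":dict(coil=(218,278,262,338),tape=(288,282,324,314),driver=(240,140,275,165),clamp=(228,238,282,280),panfloor=(203,142,232,180),spout=(213,203,233,219),jar=(212,215,236,240))}[n]
    for k,(x0,y0,x1,y1) in boxes.items():
        q=df[y0:y1,x0:x1];print(n,k,"mean",q.mean().round(1),"changed px",int((q>50).sum()),"of",q.size)
E
```

```text
t 33.75 st [-181.6   14.5  292.6] lean 0.4 xax [-0.47  0.88  0.01] zax [ 0.01  0.01 -1.  ] F [-0.4 -0.8 -0.2] w 0.0524 gf 0.0 q [ 1.3  -0.04 -1.27  1.71 -0.05  1.44  0.8 ]
top coil mean 0.9 changed px 0 of 2120
top tape mean 0.8 changed px 0 of 1088
top driver mean 0.9 changed px 0 of 2520
top clamp mean 3.6 changed px 38 of 2288
top grip mean 0.8 changed px 0 of 624
top spout mean 27.2 changed px 136 of 625
side coil mean 4.6 changed px 0 of 2640
side tape mean 4.5 changed px 0 of 1152
side driver mean 4.9 changed px 0 of 875
side clamp mean 6.0 changed px 0 of 2268
side panfloor mean 21.6 changed px 190 of 1102
side spout mean 20.1 changed px 48 of 320
side jar mean 40.3 changed px 202 of 600
```

```bash
python3 - <<'E'
import pickle,cv2,numpy as np
d=pickle.load(open("c0.pkl","rb"))
for n in("top","side"):
    a=cv2.imread(f"pics/end_{n}.png")[:,:,::-1].astype(int);df=np.abs(a-d[n]["pixels"]).max(2)
    k,l,s,c=cv2.connectedComponentsWithStats((df>40).astype(np.uint8))
    print(n,[(s[i,:5].tolist(),round(float((a.sum(2)-d[n]["pixels"].astype(int).sum(2))[l==i].mean()/3))) for i in range(1,k) if s[i,4]>7])
E
```

```text
top [([300, 123, 6, 7, 25], 96), ([285, 127, 7, 6, 23], 95), ([274, 130, 7, 7, 26], 90), ([302, 136, 7, 6, 27], 88), ([290, 138, 6, 6, 22], 95), ([276, 144, 6, 6, 21], 95), ([240, 148, 15, 13, 145], 105), ([239, 178, 7, 4, 19], 47), ([234, 184, 4, 3, 8], 62), ([222, 191, 90, 193, 13769], 116), ([212, 198, 11, 12, 58], -2), ([495, 339, 17, 38, 121], 44), ([235, 374, 38, 10, 210], 115)]
side [([297, 0, 44, 14, 435], -41), ([290, 0, 198, 70, 3070], 33), ([284, 69, 67, 52, 1319], -49), ([299, 74, 26, 6, 72], 58), ([353, 87, 6, 6, 12], 42), ([498, 87, 14, 48, 430], -22), ([358, 88, 4, 6, 11], 42), ([359, 94, 7, 6, 10], 42), ([362, 98, 6, 5, 9], 41), ([355, 100, 19, 12, 28], 41), ([326, 105, 5, 5, 8], -42), ([302, 106, 4, 6, 10], -41), ([330, 109, 6, 7, 16], -40), ([364, 109, 12, 12, 29], 41), ([287, 111, 3, 4, 8], -43), ([312, 111, 10, 8, 31], -41), ([290, 112, 4, 4, 8], -41), ([378, 112, 8, 9, 20], 41), ([260, 114, 42, 39, 403], -49), ([296, 119, 9, 6, 15], 19), ([311, 120, 12, 20, 134], -47), ([382, 126, 8, 6, 17], 41), ([293, 129, 5, 5, 22], 50), ([299, 128, 9, 6, 14], -43), ([389, 131
[... 482 characters left out ...]
 177, 14, 21, 73], 41), ([427, 182, 7, 8, 16], 41), ([284, 184, 17, 4, 35], -28), ([427, 190, 22, 13, 36], 41), ([323, 198, 9, 13, 28], -33), ([264, 201, 56, 43, 887], -100), ([333, 201, 11, 11, 28], -31), ([422, 203, 40, 39, 757], -29), ([218, 209, 14, 6, 53], 86), ([481, 211, 5, 5, 12], -42), ([216, 218, 20, 20, 212], 97), ([506, 219, 6, 8, 27], 57), ([312, 221, 6, 4, 11], -40), ([332, 226, 11, 6, 17], -41), ([363, 227, 4, 7, 12], -42), ([350, 228, 9, 5, 15], -42), ([360, 228, 4, 5, 8], -43), ([374, 228, 7, 6, 14], -42), ([387, 230, 4, 5, 9], -40), ([397, 230, 6, 7, 16], -42), ([409, 232, 8, 7, 19], -40), ([505, 255, 7, 5, 21], -71), ([461, 260, 7, 7, 19], -73), ([469, 266, 7, 4, 21], 78)]
```

```bash
python3 -c "
from bench import r
print(r.close_job())"
```

```text
the job is handed in; nothing more can be done
None
```

The job is handed in at about 34 s on the robot's clock: the jar is in the nest with the nuts in it (the pan and funnel are empty, though I did not count six in the jar), the pan is level, the clamp is open, and the coil, tape and screwdriver are unmoved in both cameras; I don't have the judge's result.

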